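Sort the pens and the marker into the angled pen stands

ROBOT

A 6-joint arm with a two-finger parallel gripper is mounted at the origin on a cart in front of the work surface, level with it; the furniture and walls round the work are solid. World frame = base frame: x ahead of the robot, y to its left, z up, the work surface at z = 0. Lengths are in m, angles in degrees, forces in N, time in s.
With the tool pointing down it reaches from about 0.3 to 0.75 m from the base axis. Payload 8.5 kg.
Tool frame: the origin (TCP) lies at the very end of the fingers, on their centre line; the grasp point (between the pads) lies 19 mm behind it; z points along the fingers, y is the line along which they close (so a half turn about z gives the same grasp; the last joint's range is limited). The gripper opens to 85 mm and grips with 20 to 120 N. Pads are 22 mm wide; open, the fingers measure 114 mm over their backs; the gripper's body (76 mm by 85 mm) begins 54 mm behind the grasp point. The pads swing forward as they close: fully open they stand 13 mm farther back than shut.
Start: joints at [51.606, 21.807, 74.336, -0, 83.858, -12.336], TCP at [0.242, 0.494, 0.231] pointing down, gripper open.
Joint ranges: [-178.18, 178.18], [-50.72, 133.34], [12.68, 142.11], [-81.47, 261.47], [9.98, 163.14], [-165.26, 165.26]. Speed limits (degrees/s): [136.94, 136.94, 180, 180, 180, 180].

INTERFACE

Orientations are given as a 3x3 rotation matrix whose columns are the frame's x, y, z axes.
In Python, from rig import env gives the robot as it stands.
- The arm moves only by the tool move_arm, never from a script. Its argument "plan" is a list of rows, each a list of 7 numbers: the turn, a rotation vector about the tool's x, y, z in degrees, then the shift along the tool's x, y, z in cm, then the gripper command: -1 is shut, 1 is fully open, values between are in proportion. In form: [[ax, ay, az, tx, ty, tz, jaw], ...]. A call has 1 to 5 rows; each row is the pose to reach, as a shift and turn from the pose commanded when the call began, along the tool's axes at that moment; what a row does not reach only later rows make up. A row lasts 1/10 s, in which the tool goes at most 50 mm and 8.59 degrees, less where a joint would pass 70% of its speed; a pose out of reach is approached as far as the arm can. A call with a gripper value outside its range is refused whole. The fingers move at their own pace and stop on an object; "squeeze" is the grip in N (left out, the last holds). Time passes only in rows, so rows that repeat a pose let the fingers close. It gives the time, the measured TCP pose, the force, the opening and the grip force at its end, in the units of the state.
- env.observe(): the state, without advancing time (a new reading comes with each control period).
- env.get_image(name): name is "scene" or "top"; returns a dict with "color" (400x640x3 uint8, red, green, blue), "fov_y" (degrees; the focal length in pixels is half the picture's height over the tangent of half this angle, whatever the lens; pixels are square), "cx", "cy" (the principal point, pixels), "R" (3x3) and "t" (3): a world point X has camera coordinates R X + t. Camera axes: x right, y down, z forward; pixel columns grow to the right and rows downward; lengths in m; the calibration is good to about 2 mm. A picture is of the moment at which its call begins. There is no depth.
- env.close_job(): hands the job in; it is judged then, once.
Trained networks look in a picture, given as the dict that the camera call returned (one of the last four; its "shot" number tells which), for a name from the list of things; names that differ only in an ending like _2 or _b are one class to them, and where a whole thing is asked for, a point or a joint stands for the part that bears it (a point fixed in the world has none). Each returns a list of dicts, best first, with "conf" (0 to 1); they miss things now and then, are a little off and sometimes report something else, mostly with a low value. They report only what shows in the picture. A call takes as long as a camera call.
- env.outline_of(target, picture): "mask" (400x640 bool, what is visible of it) and "bbox" ([centre column, centre row, width, height] in pixels, round what is visible of it).
- env.tip_of(target, picture): "pixel" ([column, row] in pixels: a listed point, or the origin of a listed thing).
The state is a dict: "time_s": time; "q": joint angles; "qvel": joint speeds; "joint_efforts": joint torques, N m; "position": TCP position; "tool_rot": TCP orientation; "ft_force": force on the tool from outside, world axes, zero at the start; "wrist_torque": the same for the moment, N m; "grip_width": finger opening in m; "gripper_force": force on a finger pad.
Only numpy, scipy, OpenCV 4.12 (cv2) and the standard library are available. Lean on these libraries where they do the work, as an engineer would, in place of code of your own. Each camera call takes 0.05 s, during which the arm holds its last target. There are 200 camera calls.

TASK

Put the two slim ball pens into the two narrow pen stands, one in each, and the thick marker into the wide one, each point down. Do not let any of them drop down the tube: lower each gently until you feel it stand on the bottom, whose depth you cannot know beforehand, and only then let go. Do not press hard, and leave the stamp, eraser and sharpener where they are.

Things in the scene. Friction and masses are not known exactly. Their poses are not given: they have to be found in the camera images.
- pen_a_center (a point): One of two equal slim white ball pens that start lying on the table, 145 mm long, 9 to 11 mm thick, smooth, 15 g (mass varies). This point is the centre of the pen, half-way up. Own y axis runs along the pen towards its writing point; z is up while it lies. The rear (push-button) end lies 72 mm in -y. To reach the deepest bottom, centre the grip 15 to 28 mm from the rear end.
- pen_a_tip (a point): The writing point of that pen, 72.5 mm from its centre in its own +y.
- pen_a: The same pen; origin under its centre.
- pen_b_center (a point): One of two equal slim white ball pens that start lying on the table, 145 mm long, 9 to 11 mm thick, smooth, 15 g (mass varies). The twin of the other pen; this point is its centre, half-way up; own y axis towards its writing point, rear end 72 mm in -y. Centre the grip 15 to 28 mm from the rear end.
- pen_b_tip (a point): The writing point of the second pen, 72.5 mm from its centre in its own +y.
- pen_b: The second pen; origin under its centre.
- marker_center (a point): A thick felt marker with its cap on that starts lying on the table, 135 mm long, 16 to 17 mm thick, 20 g (mass varies). This point is its centre, half-way up. Own y axis runs along it towards the capped writing end; z is up while it lies. The rear end lies 67 mm in -y. To reach the deepest bottom, centre the grip 15 to 22 mm from the rear end.
- marker_tip (a point): The end of the marker's cap (its writing end), 67.5 mm from its centre in its own +y; this end goes down.
- marker: The marker; origin under its centre.
- narrow_stand_1: One of two equal slim wooden pen stands, fixed to the table: an inclined square tube on a 128 x 60 mm foot plate, 8 mm thick. Origin: centre of the underside; own x axis is the horizontal direction in which its mouth faces. Inside the tube is a cork-faced foot, the bottom on which points stand, set anew each time anywhere from 60 to 98 mm below the mouth along the tube; not reported. It gives about 2 mm at 4 N, 5 mm at most.
- narrow_stand_1_pocket: The narrow tube, fixed on its stand, sloping 40 degrees, open at the top, mouth cut square. Inside 24 mm wide (y) by 21 mm high (z), walls 5 mm, 114 mm long. Origin: centre of the mouth, 91 mm above the table. Own x axis points out of the mouth along the tube (rising 40 degrees), y level across it, z square to both, upwards. Waxed inside.
- narrow_stand_2: The other slim wooden pen stand, like the first; its foot is set independently of the first's.
- narrow_stand_2_pocket: The narrow tube of the second slim stand, with the same sizes, origin and axes as that of the first.
- wide_stand: The broader wooden pen stand, fixed to the table: an inclined tube on a 128 x 74 mm foot plate, 8 mm thick. Origin: centre of the underside; own x axis is the horizontal direction in which its mouth faces. Inside the tube is a cork-faced foot, the bottom on which points stand, set anew each time anywhere from 60 to 98 mm below the mouth along the tube; not reported. It gives about 2 mm at 4 N, 5 mm at most.
- wide_stand_pocket: The wide tube, fixed on its stand, sloping 40 degrees, open at the top, mouth cut square. Inside 38 mm wide (y) by 27 mm high (z), walls 5 mm, 114 mm long. Origin: centre of the mouth, 94 mm above the table. Own x axis points out of the mouth along the tube (rising 40 degrees), y level across it, z square to both, upwards. Waxed inside.
- narrow_stand_1_pad (a joint): Give of the foot in the first narrow tube: 0 untouched, grows as something presses on it, 0.005 m at most. It says nothing of how deep the foot is set.
- narrow_stand_2_pad (a joint): The same for the foot in the second narrow tube.
- wide_stand_pad (a joint): The same for the foot in the wide tube.
- stamp: Bystander: wooden rubber stamp with turned handle, 25 x 44 x 65 mm, standing; origin under its centre.
- eraser: Bystander: eraser, 20 x 46 x 12 mm; origin under its centre.
- sharpener: Bystander: brass pencil sharpener, 15 x 25 x 13 mm; origin under its centre.

How it is judged (in metres and radians):
On the way, in this order (a step that is already met when the one before it is completed fails the run):
1. the first of the three, still held, stands on the foot in its own tube (foot pressed 0.3 mm or more) ((((x of pen_a_tip in the frame of narrow_stand_1_pocket between -0.115 and -0.05 m and y of pen_a_tip in the frame of narrow_stand_1_pocket between -0.02 and 0.02 m and z of pen_a_tip in the frame of narrow_stand_1_pocket between -0.02 and 0.02 m) and value of joint narrow_stand_1_pad above 0.0003 m and contact force between the fingers and pen_a above 0.3 N) or ((x of pen_b_tip in the frame of narrow_stand_2_pocket between -0.115 and -0.05 m and y of pen_b_tip in the frame of narrow_stand_2_pocket between -0.02 and 0.02 m and z of pen_b_tip in the frame of narrow_stand_2_pocket between -0.02 and 0.02 m) and value of joint narrow_stand_2_pad above 0.0003 m and contact force between the fingers and pen_b above 0.3 N) or ((x of marker_tip in the frame of wide_stand_pocket between -0.115 and -0.05 m and y of marker_tip in the frame of wide_stand_pocket between -0.02 and 0.02 m and z of marker_tip in the frame of wide_stand_pocket between -0.02 and 0.02 m) and value of joint wide_stand_pad above 0.0003 m and contact force between the fingers and marker above 0.3 N) or ((x of pen_a_tip in the frame of narrow_stand_2_pocket between -0.115 and -0.05 m and y of pen_a_tip in the frame of narrow_stand_2_pocket between -0.02 and 0.02 m and z of pen_a_tip in the frame of narrow_stand_2_pocket between -0.02 and 0.02 m) and value of joint narrow_stand_2_pad above 0.0003 m and contact force between the fingers and pen_a above 0.3 N) or ((x of pen_b_tip in the frame of narrow_stand_1_pocket between -0.115 and -0.05 m and y of pen_b_tip in the frame of narrow_stand_1_pocket between -0.02 and 0.02 m and z of pen_b_tip in the frame of narrow_stand_1_pocket between -0.02 and 0.02 m) and value of joint narrow_stand_1_pad above 0.0003 m and contact force between the fingers and pen_b above 0.3 N) or ((x of marker_tip in the frame of wide_stand_pocket between -0.115 and -0.05 m and y of marker_tip in the frame of wide_stand_pocket between -0.02 and 0.02 m and z of marker_tip in the frame of wide_stand_pocket between -0.02 and 0.02 m) and value of joint wide_stand_pad above 0.0003 m and contact force between the fingers and marker above 0.3 N))), for 0.1 s.
2. the second of the three, still held, stands on the foot in its own tube (foot pressed 0.3 mm or more), with the one before let go in its tube (((((x of pen_a_tip in the frame of narrow_stand_1_pocket between -0.115 and -0.05 m and y of pen_a_tip in the frame of narrow_stand_1_pocket between -0.02 and 0.02 m and z of pen_a_tip in the frame of narrow_stand_1_pocket between -0.02 and 0.02 m) and value of joint narrow_stand_1_pad above 0.0003 m and contact force between the fingers and pen_a above 0.3 N) and (((x of pen_b_tip in the frame of narrow_stand_2_pocket between -0.11 and -0.05 m and y of pen_b_tip in the frame of narrow_stand_2_pocket between -0.02 and 0.02 m and z of pen_b_tip in the frame of narrow_stand_2_pocket between -0.02 and 0.02 m) and contact force between the fingers and pen_b below 0.05 N) or ((x of marker_tip in the frame of wide_stand_pocket between -0.11 and -0.05 m and y of marker_tip in the frame of wide_stand_pocket between -0.02 and 0.02 m and z of marker_tip in the frame of wide_stand_pocket between -0.02 and 0.02 m) and contact force between the fingers and marker below 0.05 N))) or (((x of pen_b_tip in the frame of narrow_stand_2_pocket between -0.115 and -0.05 m and y of pen_b_tip in the frame of narrow_stand_2_pocket between -0.02 and 0.02 m and z of pen_b_tip in the frame of narrow_stand_2_pocket between -0.02 and 0.02 m) and value of joint narrow_stand_2_pad above 0.0003 m and contact force between the fingers and pen_b above 0.3 N) and (((x of pen_a_tip in the frame of narrow_stand_1_pocket between -0.11 and -0.05 m and y of pen_a_tip in the frame of narrow_stand_1_pocket between -0.02 and 0.02 m and z of pen_a_tip in the frame of narrow_stand_1_pocket between -0.02 and 0.02 m) and contact force between the fingers and pen_a below 0.05 N) or ((x of marker_tip in the frame of wide_stand_pocket between -0.11 and -0.05 m and y of marker_tip in the frame of wide_stand_pocket between -0.02 and 0.02 m and z of marker_tip in the frame of wide_stand_pocket between -0.02 and 0.02 m) and contact force between the fingers and marker below 0.05 N))) or (((x of marker_tip in the frame of wide_stand_pocket between -0.115 and -0.05 m and y of marker_tip in the frame of wide_stand_pocket between -0.02 and 0.02 m and z of marker_tip in the frame of wide_stand_pocket between -0.02 and 0.02 m) and value of joint wide_stand_pad above 0.0003 m and contact force between the fingers and marker above 0.3 N) and (((x of pen_a_tip in the frame of narrow_stand_1_pocket between -0.11 and -0.05 m and y of pen_a_tip in the frame of narrow_stand_1_pocket between -0.02 and 0.02 m and z of pen_a_tip in the frame of narrow_stand_1_pocket between -0.02 and 0.02 m) and contact force between the fingers and pen_a below 0.05 N) or ((x of pen_b_tip in the frame of narrow_stand_2_pocket between -0.11 and -0.05 m and y of pen_b_tip in the frame of narrow_stand_2_pocket between -0.02 and 0.02 m and z of pen_b_tip in the frame of narrow_stand_2_pocket between -0.02 and 0.02 m) and contact force between the fingers and pen_b below 0.05 N))) or (((x of pen_a_tip in the frame of narrow_stand_2_pocket between -0.115 and -0.05 m and y of pen_a_tip in the frame of narrow_stand_2_pocket between -0.02 and 0.02 m and z of pen_a_tip in the frame of narrow_stand_2_pocket between -0.02 and 0.02 m) and value of joint narrow_stand_2_pad above 0.0003 m and contact force between the fingers and pen_a above 0.3 N) and (((x of pen_b_tip in the frame of narrow_stand_1_pocket between -0.11 and -0.05 m and y of pen_b_tip in the frame of narrow_stand_1_pocket between -0.02 and 0.02 m and z of pen_b_tip in the frame of narrow_stand_1_pocket between -0.02 and 0.02 m) and contact force between the fingers and pen_b below 0.05 N) or ((x of marker_tip in the frame of wide_stand_pocket between -0.11 and -0.05 m and y of marker_tip in the frame of wide_stand_pocket between -0.02 and 0.02 m and z of marker_tip in the frame of wide_stand_pocket between -0.02 and 0.02 m) and contact force between the fingers and marker below 0.05 N))) or (((x of pen_b_tip in the frame of narrow_stand_1_pocket between -0.115 and -0.05 m and y of pen_b_tip in the frame of narrow_stand_1_pocket between -0.02 and 0.02 m and z of pen_b_tip in the frame of narrow_stand_1_pocket between -0.02 and 0.02 m) and value of joint narrow_stand_1_pad above 0.0003 m and contact force between the fingers and pen_b above 0.3 N) and (((x of pen_a_tip in the frame of narrow_stand_2_pocket between -0.11 and -0.05 m and y of pen_a_tip in the frame of narrow_stand_2_pocket between -0.02 and 0.02 m and z of pen_a_tip in the frame of narrow_stand_2_pocket between -0.02 and 0.02 m) and contact force between the fingers and pen_a below 0.05 N) or ((x of marker_tip in the frame of wide_stand_pocket between -0.11 and -0.05 m and y of marker_tip in the frame of wide_stand_pocket between -0.02 and 0.02 m and z of marker_tip in the frame of wide_stand_pocket between -0.02 and 0.02 m) and contact force between the fingers and marker below 0.05 N))) or (((x of marker_tip in the frame of wide_stand_pocket between -0.115 and -0.05 m and y of marker_tip in the frame of wide_stand_pocket between -0.02 and 0.02 m and z of marker_tip in the frame of wide_stand_pocket between -0.02 and 0.02 m) and value of joint wide_stand_pad above 0.0003 m and contact force between the fingers and marker above 0.3 N) and (((x of pen_a_tip in the frame of narrow_stand_2_pocket between -0.11 and -0.05 m and y of pen_a_tip in the frame of narrow_stand_2_pocket between -0.02 and 0.02 m and z of pen_a_tip in the frame of narrow_stand_2_pocket between -0.02 and 0.02 m) and contact force between the fingers and pen_a below 0.05 N) or ((x of pen_b_tip in the frame of narrow_stand_1_pocket between -0.11 and -0.05 m and y of pen_b_tip in the frame of narrow_stand_1_pocket between -0.02 and 0.02 m and z of pen_b_tip in the frame of narrow_stand_1_pocket between -0.02 and 0.02 m) and contact force between the fingers and pen_b below 0.05 N))))), for 0.1 s.
3. the third of the three, still held, stands on the foot in its own tube (foot pressed 0.3 mm or more), with the other two let go in their tubes (((((x of pen_a_tip in the frame of narrow_stand_1_pocket between -0.115 and -0.05 m and y of pen_a_tip in the frame of narrow_stand_1_pocket between -0.02 and 0.02 m and z of pen_a_tip in the frame of narrow_stand_1_pocket between -0.02 and 0.02 m) and value of joint narrow_stand_1_pad above 0.0003 m and contact force between the fingers and pen_a above 0.3 N) and ((x of pen_b_tip in the frame of narrow_stand_2_pocket between -0.11 and -0.05 m and y of pen_b_tip in the frame of narrow_stand_2_pocket between -0.02 and 0.02 m and z of pen_b_tip in the frame of narrow_stand_2_pocket between -0.02 and 0.02 m) and contact force between the fingers and pen_b below 0.05 N) and ((x of marker_tip in the frame of wide_stand_pocket between -0.11 and -0.05 m and y of marker_tip in the frame of wide_stand_pocket between -0.02 and 0.02 m and z of marker_tip in the frame of wide_stand_pocket between -0.02 and 0.02 m) and contact force between the fingers and marker below 0.05 N)) or (((x of pen_b_tip in the frame of narrow_stand_2_pocket between -0.115 and -0.05 m and y of pen_b_tip in the frame of narrow_stand_2_pocket between -0.02 and 0.02 m and z of pen_b_tip in the frame of narrow_stand_2_pocket between -0.02 and 0.02 m) and value of joint narrow_stand_2_pad above 0.0003 m and contact force between the fingers and pen_b above 0.3 N) and ((x of pen_a_tip in the frame of narrow_stand_1_pocket between -0.11 and -0.05 m and y of pen_a_tip in the frame of narrow_stand_1_pocket between -0.02 and 0.02 m and z of pen_a_tip in the frame of narrow_stand_1_pocket between -0.02 and 0.02 m) and contact force between the fingers and pen_a below 0.05 N) and ((x of marker_tip in the frame of wide_stand_pocket between -0.11 and -0.05 m and y of marker_tip in the frame of wide_stand_pocket between -0.02 and 0.02 m and z of marker_tip in the frame of wide_stand_pocket between -0.02 and 0.02 m) and contact force between the fingers and marker below 0.05 N)) or (((x of marker_tip in the frame of wide_stand_pocket between -0.115 and -0.05 m and y of marker_tip in the frame of wide_stand_pocket between -0.02 and 0.02 m and z of marker_tip in the frame of wide_stand_pocket between -0.02 and 0.02 m) and value of joint wide_stand_pad above 0.0003 m and contact force between the fingers and marker above 0.3 N) and ((x of pen_a_tip in the frame of narrow_stand_1_pocket between -0.11 and -0.05 m and y of pen_a_tip in the frame of narrow_stand_1_pocket between -0.02 and 0.02 m and z of pen_a_tip in the frame of narrow_stand_1_pocket between -0.02 and 0.02 m) and contact force between the fingers and pen_a below 0.05 N) and ((x of pen_b_tip in the frame of narrow_stand_2_pocket between -0.11 and -0.05 m and y of pen_b_tip in the frame of narrow_stand_2_pocket between -0.02 and 0.02 m and z of pen_b_tip in the frame of narrow_stand_2_pocket between -0.02 and 0.02 m) and contact force between the fingers and pen_b below 0.05 N)) or (((x of pen_a_tip in the frame of narrow_stand_2_pocket between -0.115 and -0.05 m and y of pen_a_tip in the frame of narrow_stand_2_pocket between -0.02 and 0.02 m and z of pen_a_tip in the frame of narrow_stand_2_pocket between -0.02 and 0.02 m) and value of joint narrow_stand_2_pad above 0.0003 m and contact force between the fingers and pen_a above 0.3 N) and ((x of pen_b_tip in the frame of narrow_stand_1_pocket between -0.11 and -0.05 m and y of pen_b_tip in the frame of narrow_stand_1_pocket between -0.02 and 0.02 m and z of pen_b_tip in the frame of narrow_stand_1_pocket between -0.02 and 0.02 m) and contact force between the fingers and pen_b below 0.05 N) and ((x of marker_tip in the frame of wide_stand_pocket between -0.11 and -0.05 m and y of marker_tip in the frame of wide_stand_pocket between -0.02 and 0.02 m and z of marker_tip in the frame of wide_stand_pocket between -0.02 and 0.02 m) and contact force between the fingers and marker below 0.05 N)) or (((x of pen_b_tip in the frame of narrow_stand_1_pocket between -0.115 and -0.05 m and y of pen_b_tip in the frame of narrow_stand_1_pocket between -0.02 and 0.02 m and z of pen_b_tip in the frame of narrow_stand_1_pocket between -0.02 and 0.02 m) and value of joint narrow_stand_1_pad above 0.0003 m and contact force between the fingers and pen_b above 0.3 N) and ((x of pen_a_tip in the frame of narrow_stand_2_pocket between -0.11 and -0.05 m and y of pen_a_tip in the frame of narrow_stand_2_pocket between -0.02 and 0.02 m and z of pen_a_tip in the frame of narrow_stand_2_pocket between -0.02 and 0.02 m) and contact force between the fingers and pen_a below 0.05 N) and ((x of marker_tip in the frame of wide_stand_pocket between -0.11 and -0.05 m and y of marker_tip in the frame of wide_stand_pocket between -0.02 and 0.02 m and z of marker_tip in the frame of wide_stand_pocket between -0.02 and 0.02 m) and contact force between the fingers and marker below 0.05 N)) or (((x of marker_tip in the frame of wide_stand_pocket between -0.115 and -0.05 m and y of marker_tip in the frame of wide_stand_pocket between -0.02 and 0.02 m and z of marker_tip in the frame of wide_stand_pocket between -0.02 and 0.02 m) and value of joint wide_stand_pad above 0.0003 m and contact force between the fingers and marker above 0.3 N) and ((x of pen_a_tip in the frame of narrow_stand_2_pocket between -0.11 and -0.05 m and y of pen_a_tip in the frame of narrow_stand_2_pocket between -0.02 and 0.02 m and z of pen_a_tip in the frame of narrow_stand_2_pocket between -0.02 and 0.02 m) and contact force between the fingers and pen_a below 0.05 N) and ((x of pen_b_tip in the frame of narrow_stand_1_pocket between -0.11 and -0.05 m and y of pen_b_tip in the frame of narrow_stand_1_pocket between -0.02 and 0.02 m and z of pen_b_tip in the frame of narrow_stand_1_pocket between -0.02 and 0.02 m) and contact force between the fingers and pen_b below 0.05 N)))), for 0.1 s.
At the end, for the whole second after the job is handed in: The ball pens are at rest in the narrow tubes, one in each (either way round), and the marker in the wide one, writing end down: each point at least 50 mm down the tube from the mouth and inside its walls; all released and still ((((x of pen_a_tip in the frame of narrow_stand_1_pocket between -0.11 and -0.05 m and y of pen_a_tip in the frame of narrow_stand_1_pocket between -0.02 and 0.02 m and z of pen_a_tip in the frame of narrow_stand_1_pocket between -0.02 and 0.02 m) and (x of pen_b_tip in the frame of narrow_stand_2_pocket between -0.11 and -0.05 m and y of pen_b_tip in the frame of narrow_stand_2_pocket between -0.02 and 0.02 m and z of pen_b_tip in the frame of narrow_stand_2_pocket between -0.02 and 0.02 m)) or ((x of pen_a_tip in the frame of narrow_stand_2_pocket between -0.11 and -0.05 m and y of pen_a_tip in the frame of narrow_stand_2_pocket between -0.02 and 0.02 m and z of pen_a_tip in the frame of narrow_stand_2_pocket between -0.02 and 0.02 m) and (x of pen_b_tip in the frame of narrow_stand_1_pocket between -0.11 and -0.05 m and y of pen_b_tip in the frame of narrow_stand_1_pocket between -0.02 and 0.02 m and z of pen_b_tip in the frame of narrow_stand_1_pocket between -0.02 and 0.02 m))) and x of marker_tip in the frame of wide_stand_pocket between -0.11 and -0.05 m and y of marker_tip in the frame of wide_stand_pocket between -0.02 and 0.02 m and z of marker_tip in the frame of wide_stand_pocket between -0.02 and 0.02 m and linear speed of each of pen_a, pen_b, marker below 0.02 m/s); the robot touches nothing.
It fails at once if a pen or the marker drops or shoots down a tube: out of the fingers there and faster than 0.28 m/s ((((x of pen_a_tip in the frame of narrow_stand_1_pocket between -0.115 and 0 m and y of pen_a_tip in the frame of narrow_stand_1_pocket between -0.02 and 0.02 m and z of pen_a_tip in the frame of narrow_stand_1_pocket between -0.02 and 0.02 m) or (x of pen_a_tip in the frame of narrow_stand_2_pocket between -0.115 and 0 m and y of pen_a_tip in the frame of narrow_stand_2_pocket between -0.02 and 0.02 m and z of pen_a_tip in the frame of narrow_stand_2_pocket between -0.02 and 0.02 m) or (x of pen_a_tip in the frame of wide_stand_pocket between -0.115 and 0 m and y of pen_a_tip in the frame of wide_stand_pocket between -0.02 and 0.02 m and z of pen_a_tip in the frame of wide_stand_pocket between -0.02 and 0.02 m)) and contact force between the fingers and pen_a below 0.05 N and linear speed of pen_a above 0.28 m/s) or (((x of pen_b_tip in the frame of narrow_stand_1_pocket between -0.115 and 0 m and y of pen_b_tip in the frame of narrow_stand_1_pocket between -0.02 and 0.02 m and z of pen_b_tip in the frame of narrow_stand_1_pocket between -0.02 and 0.02 m) or (x of pen_b_tip in the frame of narrow_stand_2_pocket between -0.115 and 0 m and y of pen_b_tip in the frame of narrow_stand_2_pocket between -0.02 and 0.02 m and z of pen_b_tip in the frame of narrow_stand_2_pocket between -0.02 and 0.02 m) or (x of pen_b_tip in the frame of wide_stand_pocket between -0.115 and 0 m and y of pen_b_tip in the frame of wide_stand_pocket between -0.02 and 0.02 m and z of pen_b_tip in the frame of wide_stand_pocket between -0.02 and 0.02 m)) and contact force between the fingers and pen_b below 0.05 N and linear speed of pen_b above 0.28 m/s) or (((x of marker_tip in the frame of narrow_stand_1_pocket between -0.115 and 0 m and y of marker_tip in the frame of narrow_stand_1_pocket between -0.02 and 0.02 m and z of marker_tip in the frame of narrow_stand_1_pocket between -0.02 and 0.02 m) or (x of marker_tip in the frame of narrow_stand_2_pocket between -0.115 and 0 m and y of marker_tip in the frame of narrow_stand_2_pocket between -0.02 and 0.02 m and z of marker_tip in the frame of narrow_stand_2_pocket between -0.02 and 0.02 m) or (x of marker_tip in the frame of wide_stand_pocket between -0.115 and 0 m and y of marker_tip in the frame of wide_stand_pocket between -0.02 and 0.02 m and z of marker_tip in the frame of wide_stand_pocket between -0.02 and 0.02 m)) and contact force between the fingers and marker below 0.05 N and linear speed of marker above 0.28 m/s)).
It fails at once if a pen or the marker is pressed against a stand with more than 20 N (contact force between any of pen_a, pen_b, marker and narrow_stand_1 above 20 N or contact force between any of pen_a, pen_b, marker and narrow_stand_2 above 20 N or contact force between any of pen_a, pen_b, marker and wide_stand above 20 N).
It fails at once if the stamp, eraser or sharpener is moved more than 3 cm (distance of any of stamp, eraser, sharpener from where it was at the start of the episode above 0.03 m).
It also fails if it takes over 70 s, if anything falls off the work surface, if the arm or the gripper's body presses on something with over 40 N, if the wrist force passes 120 N, or if a joint passes its speed limit or range.

## Working session

There is one attempt and no reset: what is moved stays moved. The work goes in short steps, Python scripts to look and compute and a tool call to move; the robot and the scene stay as the last step left them, time stands still between calls to the robot, and variables do not carry over. Pictures are saved under pics/ and viewed, at most 10 in all, crops included, and the job is handed in when it is done.

Besides the shell and the picture viewer there is one more tool, called after "Emit:" by a JSON object that holds its "op" and its "data", one argument or row to a line. move_arm: Moves the arm, as the interface text tells. Its arguments: {"type":"object","properties":{"plan":{"type":"array"},"squeeze":{"type":"number"}},"required":["plan"]}

```bash
mkdir -p pics; ls; cat > h.py <<'E'
import numpy as np, cv2
from rig import env
def f(im): return 200/np.tan(np.radians(im["fov_y"])/2)
def ray(im,p):
    R=np.array(im["R"]);t=np.array(im["t"])
    d=R.T@np.array([(p[0]-im["cx"])/f(im),(p[1]-im["cy"])/f(im),1]); return -R.T@t,d/np.linalg.norm(d)
def atz(im,p,z):
    o,d=ray(im,p); return o+d*(z-o[2])/d[2]
def tri(a,p,b,q):
    o1,d1=ray(a,p);o2,d2=ray(b,q)
    s=np.linalg.lstsq(np.c_[d1,-d2],o2-o1,rcond=None)[0]
    x,y=o1+d1*s[0],o2+d2*s[1]; return (x+y)/2,np.linalg.norm(x-y)
def proj(im,X):
    c=np.array(im["R"])@X+np.array(im["t"]); return c[:2]/c[2]*f(im)+[im["cx"],im["cy"]]
E
python3 - <<'E'
from h import *
np.set_printoptions(precision=4,suppress=True)
ims={n:env.get_image(n) for n in("scene","top")}
for n,im in ims.items():
    cv2.imwrite(f"pics/{n}0.png",im["color"][:,:,::-1])
    print(n,im["fov_y"],-np.array(im["R"]).T@im["t"])
    for t in ["pen_a_center","pen_a_tip","pen_a","marker_center","marker_tip","narrow_stand_1","narrow_stand_1_pocket","wide_stand","wide_stand_pocket","stamp"]:
        for d in env.tip_of(t,im): 
            z=.005 if "pen" in t else .008 if "marker" in t else .091 if "narrow_stand_1_p" in t else .094 if "pocket" in t else 0
            print(t,np.round(d["pixel"],1),round(d["conf"],2),atz(im,d["pixel"],z))
s=env.observe();print(s["position"],s["tool_rot"],s["ft_force"],s["grip_width"])
E
```

```text
pics
scene 53.845883922025614 [ 0.2111 -0.7846  0.6957]
pen_a_center [345.6 206.6] 0.48 [ 0.6202 -0.039   0.005 ]
pen_a_tip [320.9 196.5] 0.73 [0.5768 0.0313 0.005 ]
pen_a_tip [313.6 160.7] 0.35 [0.6336 0.2146 0.005 ]
pen_a [306.4 274.7] 0.55 [ 0.4263 -0.2214  0.005 ]
pen_a [344.6 205.6] 0.45 [ 0.6197 -0.0339  0.005 ]
marker_center [289.9 218. ] 0.68 [ 0.4612 -0.0234  0.008 ]
marker_tip [275.2 209.7] 0.59 [0.4369 0.026  0.008 ]
narrow_stand_1 [313.5 160.5] 0.9 [0.6369 0.2231 0.    ]
narrow_stand_1 [371.4 266.5] 0.7 [ 0.5766 -0.2571  0.    ]
narrow_stand_1_pocket [320.6 197.7] 0.62 [ 0.5286 -0.0745  0.091 ]
narrow_stand_1_pocket [392.5 248.5] 0.61 [ 0.5957 -0.3001  0.091 ]
wide_stand [258.1 178.5] 0.96 [0.441  0.2003 0.    ]
wide_stand [370.6 264.3] 0.23 [ 0.5783 -0.2503  0.    ]
wide_stand_pocket [261.  156.6] 0.87 [0.4502 0.1695 0.094 ]
wide_stand_pocket [307.1 275.6] 0.72 [ 0.3989 -0.2967  0.094 ]
stamp [353.4 191.4] 0.69 [0.6762 0.0198 0.    ]
top 43.05261216903974 [ 0.2432 -0.0681  1.6096]
pen_a_tip [279.4 197.3] 0.61 [0.5683 0.0298 0.005 ]
pen_a [297.  180.4] 0.51 [ 0.6228 -0.02
[... 194 characters left out ...]
.5 191.6] 0.91 [ 0.5807 -0.2527  0.    ]
narrow_stand_1 [223.3 183.8] 0.78 [0.619  0.2119 0.    ]
narrow_stand_1 [223.1 239.9] 0.44 [0.4356 0.2115 0.    ]
narrow_stand_1_pocket [385.4 184.7] 0.75 [ 0.5817 -0.3012  0.091 ]
wide_stand [226.3 238.6] 0.86 [0.4395 0.2013 0.    ]
wide_stand [383.5 180.3] 0.68 [ 0.6168 -0.3098  0.    ]
wide_stand_pocket [237.7 231.4] 0.55 [0.4489 0.1514 0.094 ]
wide_stand_pocket [298.1 233. ] 0.26 [ 0.4392 -0.0303  0.094 ]
stamp [276.5 164.2] 0.66 [0.6802 0.038  0.    ]
stamp [279.7 196.8] 0.38 [0.571  0.0291 0.    ]
[0.2416 0.4941 0.2313] [[-0.8983  0.4393 -0.    ]
 [ 0.4393  0.8983 -0.    ]
 [ 0.     -0.     -1.    ]] [-0.0464  0.0608  1.1748] 0.08509763504655653
```

```bash
python3 - <<'E'
import cv2
a=cv2.imread("pics/scene0.png")[100:340,190:470]; b=cv2.imread("pics/top0.png")[120:290,190:430]
cv2.imwrite("pics/s1.png",cv2.resize(a,None,fx=2.5,fy=2.5,interpolation=2)); cv2.imwrite("pics/t1.png",cv2.resize(b,None,fx=3.3,fy=3.3,interpolation=2))
E
```

```text
(no output)
```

View pics/s1.png

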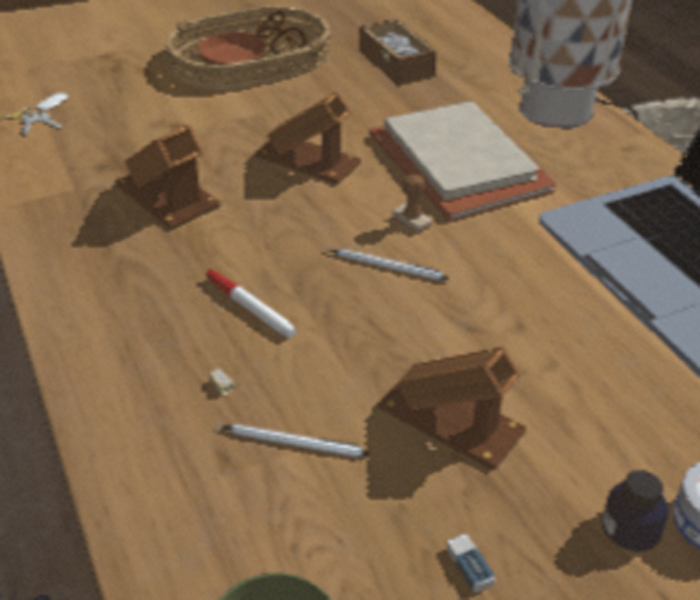

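View pics/t1.png

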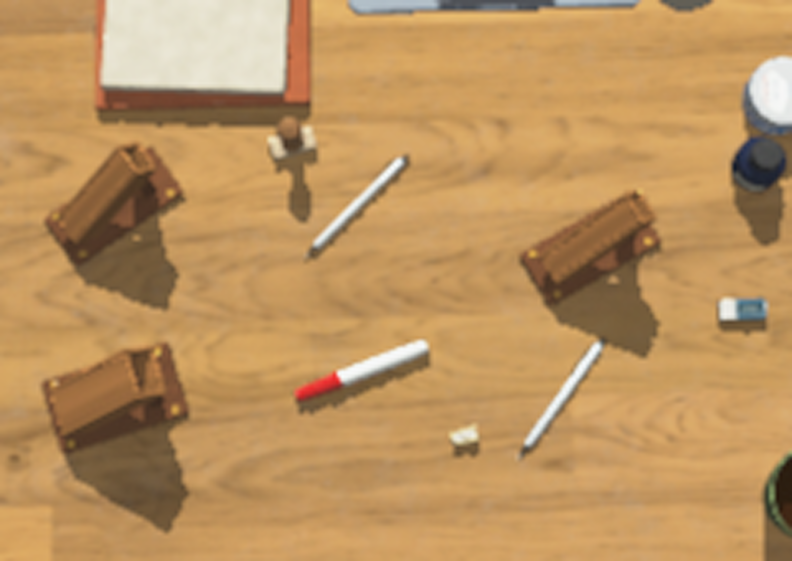

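The scene crop shows the wide stand at crop (165,175), the narrow stands at (315,140) and (455,400), the marker at (250,305) and the pens at (390,265) and (295,440). In the top crop all three points face left (+y): pen 1 tip at (310,255), pen 2 tip at (522,455), red cap at (300,395). The mouths face right and up. Next I fit the outlines in both views.

```bash
cat > fit.py <<'E'
from h import *
from scipy.optimize import minimize
np.set_printoptions(precision=4,suppress=True)
S=4
def soft(im,hulls):
    m=np.zeros((400*S,640*S),np.uint8)
    for P in hulls:
        q=np.array([(proj(im,X)+.5)*S-.5 for X in P],np.float32)
        h=cv2.convexHull(q); cv2.fillPoly(m,[np.round(h*16).astype(np.int32)],255,shift=4)
    return cv2.resize(m,(640,400),interpolation=cv2.INTER_AREA)/255.
def box(c,R,lo,hi):
    return [c+R@np.array([x,y,z]) for x in(lo[0],hi[0]) for y in (lo[1],hi[1]) for z in(lo[2],hi[2])]
def stand(p,w):
    x,y,a,mx=p[:4]; ca,sa=np.cos(a),np.sin(a); R=np.array([[ca,-sa,0],[sa,ca,0],[0,0,1]]);o=np.array([x,y,0])
    hw,wy,wz,mz=(.030,.017,.0155,.091) if not w else (.037,.024,.0185,.094)
    c4,s4=np.cos(np.radians(40)),np.sin(np.radians(40)); T=R@np.array([[c4,0,-s4],[0,1,0],[s4,0,c4]])
    m=o+R@[mx,0,mz]
    return m,T[:,0],[box(o,R,(-.064,-hw,0),(.064,hw,.008)),box(m,T,(-.114,-wy,-wz),(0,wy,wz)),
      box(o+R@[mx,0,0],R,(-.035,-.012,0),(-.012,.012,.07))]
def pen(p,L,r):
    x,y,a,z=p; d=np.array([np.cos(a),np.sin(a),0]);n=np.array([-d[1],d[0],0]);c=np.array([x,y,z]);u=np.array([0,0,1])
    return [[c+s*d*L/2+r*(np.cos(k)*n+np.sin(k)*u) for s in(-1,1) for k in np.arange(0,6.28,.52)]]
def fit(fn,p0,ms,step):
    def cost(p):
        e=0
        for im,m in ms:
            s=soft(im,fn(p)); e+=np.abs(s-m).sum()/m.sum()
        return e
    best=None;p=np.array(p0,float)
    for _ in range(3):
        r=minimize(cost,p,method="Nelder-Mead",options=dict(initial_simplex=np.vstack([p]+[p+np.eye(len(p))[i]*step[i] for i in range(len(p))]),xatol=1e-4,fatol=1e-3,maxfev=400)); p=r.x
    return p,r.fun
def pick(im,t,X):
    u=proj(im,X); c=[]
    for d in env.outline_of(t,im):
        v=np.argwhere(d["mask"]).mean(0)[::-1]; c.append((np.linalg.norm(v-u),d["conf"],d["mask"]))
    c=[k for k in c if k[0]<15]
    return max(c,key=lambda k:k[1]) if c else None
E
cat > run1.py <<'E'
from fit import *
ims=[env.get_image(n) for n in("top","scene")]
D=np.radians
for n,t,p0,w in [("N1","narrow_stand_1",[.62,.21,D(-50),.03],0),("N2","narrow_stand_1",[.578,-.255,D(-60),.03],0),("W","wide_stand",[.44,.2,D(-65),.03],1)]:
    ms=[]
    for im in ims:
        k=pick(im,t,np.array([p0[0],p0[1],.04])); print(n,None if k is None else (k[0],k[1],k[2].sum()))
        if k: ms.append((im,k[2].astype(float)))
    for use in [ms]+([[ms[0]],[ms[1]]] if len(ms)>1 else []):
        p,e=fit(lambda p:stand(p,w),p0,use,[.01,.01,.1,.01]); m,a,_=stand(p,w); print("  ",p[:2],np.degrees(p[2]),p[3],"cost",e,"mouth",m,"axis",a)
for n,t,p0,L,r in [("P1","pen_a",[.62,-.032,D(129),.005],.145,.005),("P2","pen_a",[.426,-.222,D(150),.005],.145,.005),("M","marker",[.461,-.024,D(115),.008],.135,.0083)]:
    ms=[]
    for im in ims:
        k=pick(im,t,np.array([p0[0],p0[1],.005])); print(n,None if k is None else (k[0],k[1],k[2].sum()))
        if k: ms.append((im,k[2].astype(float)))
    for use in [ms]+([[ms[0]],[ms[1]]] if len(ms)>1 else []):
        g=(lambda p:pen(p,L,r)) if use is ms else (lambda p:pen([*p,p0[3]],L,r))
        p,e=fit(g,p0 if use is ms else p0[:3],use,[.01,.01,.1,.01]); print("  ",p[:2],np.degrees(p[2]),p[3:],"cost",e)
E
python3 run1.py
```

```text
N1 (np.float64(2.264761182199606), 0.92, np.int64(767))
N1 (np.float64(6.129388095749254), 0.95, np.int64(851))Traceback (most recent call last):
  File "run1.py", line 10, in <module>
    p,e=fit(lambda p:stand(p,w),p0,use,[.01,.01,.1,.01]); m,a,_=stand(p,w); print("  ",p[:2],np.degrees(p[2]),p[3],"cost",e,"mouth",m,"axis",a)
        ~~~^^^^^^^^^^^^^^^^^^^^^^^^^^^^^^^^^^^^^^^^^^^^^
  File "fit.py", line 31, in fit
    r=minimize(cost,p,method="Nelder-Mead",options=dict(initial_simplex=np.vstack([p]+[p+np.eye(len(p))[i]*step[i] for i in range(len(p))]),xatol=1e-4,fatol=1e-3,maxfev=400)); p=r.x
    res = _minimize_neldermead(fun, x0, args, callback, bounds=bounds,
                               **options)
    fsim[k] = func(sim[k])
              ~~~~^^^^^^^^
    fx = function(np.copy(x), *(wrapper_args + args))
  File "fit.py", line 27, in cost
    s=soft(im,fn(p)); e+=np.abs(s-m).sum()/m.sum()
  File "fit.py", line 8, in soft
    q=np.array([(proj(im,X)+.5)*S-.5 for X in P],np.float32)
                 ~~~~^^^^^^
  File "h.py", line 14, in proj
    c=np.array(im["R"])@X+np.array(im["t"]); return c[:2]/c[2]*f(im)+[im["cx"],im["cy"]]
      ~~~~~~~~~~~~~~~~~^~
ValueError: matmul: Input operand 1 does not have enough dimensions (has 0, gufunc core with signature (n?,k),(k,m?)->(n?,m?) requires 1)
```

```bash
sed -i 's/fit(lambda p:stand(p,w),/fit(lambda p:stand(p,w)[2],/' run1.py; time python3 run1.py
```

```text
N1 None
N1 (np.float64(6.1464743086355496), 0.65, np.int64(838))
   [0.6294 0.2083] -55.561189878751506 0.04562379258272047 cost 0.08830080958397679 mouth [0.6552 0.1706 0.091 ] axis [ 0.4332 -0.6318  0.6428]
N2 (np.float64(4.8807851934760595), 0.86, np.int64(729))
N2 (np.float64(7.4896710064354615), 0.96, np.int64(1699))
   [ 0.5704 -0.2589] -61.365929950353284 0.044137410710246246 cost 0.19194891278961407 mouth [ 0.5916 -0.2976  0.091 ] axis [ 0.3671 -0.6724  0.6428]
   [ 0.5685 -0.2578] -61.69940518613379 0.04229122720425567 cost 0.06616100486833966 mouth [ 0.5885 -0.295   0.091 ] axis [ 0.3632 -0.6745  0.6428]
   [ 0.5734 -0.2583] -63.81863390203906 0.04558888352460669 cost 0.06598575863541414 mouth [ 0.5936 -0.2992  0.091 ] axis [ 0.338  -0.6874  0.6428]
W None
W (np.float64(3.8350985888532154), 0.68, np.int64(977))
   [0.4388 0.205 ] -74.96598104405737 0.04750408433350968 cost 0.08262588556405161 mouth [0.4511 0.1591 0.094 ] axis [ 0.1987 -0.7398  0.6428]
P1 (np.float64(11.666898750465561), 0.44, np.int64(14))
P1 (np.float64(3.0444655547349697), 0.58, np.int64(149))
   [ 0.6227 -0.0317] 134.07346086388029 [0.0032] cost 9.249696388622564
   [ 0.6242 -0.0365] 133.43276620373115 [] cost 8.602240896358543
   [ 0.6213 -0.0323] 134.83463031298186 [] cost 0.34628240557968154
P2 None
P2 (np.float64(3.762820102064696), 0.58, np.int64(162))
   [ 0.4396 -0.224 ] 142.39023318719887 [-0.0041] cost 0.7591624304042605
M (np.float64(3.1719654180239343), 0.63, np.int64(184))
M (np.float64(3.495300556058785), 0.77, np.int64(189))
   [ 0.453  -0.0321] 109.30044743709941 [0.0124] cost 0.773478102996432
   [ 0.4509 -0.0267] 109.61717270297247 [] cost 0.26849957374254046
   [ 0.4576 -0.0306] 108.07024308044365 [] cost 0.458408548604627
real	0m11.150s
user	0m12.389s
sys	0m5.097s
```

```bash
cat > run2.py <<'E'
from fit import *
D=np.radians
acc={}
for k in range(3):
  ims=[env.get_image(n) for n in("top","scene")]
  for n,t,p0,w in [("N1","narrow_stand_1",[.627,.208,D(-53),.045],0),("N2","narrow_stand_1",[.571,-.258,D(-62),.045],0),("W","wide_stand",[.439,.204,D(-72),.045],1)]:
    for i,im in enumerate(ims):
        c=pick(im,t,np.array([p0[0],p0[1],.04]))
        if c and c[1]>.6: acc.setdefault((n,i),[]).append(c[2])
for n,p0,w in [("N1",[.627,.208,D(-53),.045],0),("N2",[.571,-.258,D(-62),.045],0),("W",[.439,.204,D(-72),.045],1)]:
    for v in [(0,),(1,),(0,1)]:
        use=[(ims[i],np.mean(acc[n,i],0)) for i in v if (n,i) in acc]
        if not use: continue
        p,e=fit(lambda p:stand(p,w)[2],p0,use,[.01,.01,.1,.01]); m,a,_=stand(p,w); print(n,v,p[:2],np.degrees(p[2]),p[3],"cost",e,"mouth",m[:2])
for n,p0,L,r in [("P1",[.62,-.032,D(132)],.145,.005),("P2",[.43,-.222,D(148)],.145,.005),("M",[.458,-.028,D(111)],.135,.0083)]:
    for i,im in enumerate(ims):
        hsv=cv2.cvtColor(im["color"],cv2.COLOR_RGB2HSV).astype(int)
        reg=soft(im,pen([*p0,r],L+.03,.02))>0
        H,Sa,V=[hsv[...,j] for j in range(3)]
        wood=np.median(Sa[reg]); m=reg&((Sa<70)|(((H<6)|(H>172))&(Sa>170)&(n=="M")))
        nn,lab,st,ce=cv2.connectedComponentsWithStats(m.astype(np.uint8),connectivity=8); j=1+np.argmax(st[1:,4]); m=lab==j
        pts=np.argwhere(m)[:,::-1].astype(float)
        W=np.array([atz(im,q,r)[:2] for q in pts]); c=W.mean(0);d=np.linalg.svd(W-c)[2][0]
        if d@[np.cos(p0[2]),np.sin(p0[2])]<0:d=-d
        s=(W-c)@d; e0,e1=c+d*s.min(),c+d*s.max()
        print(n,i,"n",len(pts),"wood",wood,"len",np.ptp(s),"mid",(e0+e1)/2,"ang",np.degrees(np.arctan2(d[1],d[0])),"rear",e0,"front",e1)
    
E
python3 run2.py
```

```text
N1 (0,) [0.6228 0.2096] -56.46427021828629 0.04433274919347214 cost 0.04213814986575544 mouth [0.6473 0.1727]
N1 (1,) [0.6287 0.2094] -55.99026132021901 0.047980854016616836 cost 0.08228212633367957 mouth [0.6555 0.1697]
N1 (0, 1) [0.624  0.2096] -55.73973596334916 0.05006882653085446 cost 0.1850890974134071 mouth [0.6522 0.1682]
N2 (0,) [ 0.5669 -0.2566] -61.95414099386652 0.04468716473961046 cost 0.03771428571428571 mouth [ 0.5879 -0.296 ]
N2 (1,) [ 0.5726 -0.2582] -62.774814384408394 0.04566172834604861 cost 0.0602608256417321 mouth [ 0.5935 -0.2988]
N2 (0, 1) [ 0.5692 -0.259 ] -61.720666710077566 0.04485714806594582 cost 0.16965757960743497 mouth [ 0.5905 -0.2985]
W (0,) [0.4332 0.2077] -74.23262590626416 0.04630767035225556 cost 0.04392047321721984 mouth [0.4458 0.1632]
W (1,) [0.4388 0.2089] -77.91178297618009 0.05295092990636756 cost 0.10078740157480315 mouth [0.4499 0.1572]
W (0, 1) [0.4346 0.2079] -74.24391633330542 0.05213928999368031 cost 0.19248516432682494 mouth [0.4488 0.1577]
P1 0 n 111 wood 130.0 len 0.12524967756726624 mid [ 0.6201 -0.0323] ang 134.2778566397494 rear [ 0.6638 -0.0771] front [0.5764 0.0126]
P1 1 n 180 wood 112.0 len 0.12711703861895698 mid [ 0.6225 -0.0327] ang 134.0439677012057 rear [ 0.6667 -0.0784] front [0.5783 0.013 ]
P2 0 n 136 wood 128.0 len 0.12670166995262586 mid [ 0.4266 -0.2261] ang 142.40159573588517 rear [ 0.4768 -0.2647] front [ 0.3764 -0.1874]
P2 1 n 276 wood 112.0 len 0.12830150355058165 mid [ 0.4277 -0.2248] ang 142.0536654591482 rear [ 0.4783 -0.2642] front [ 0.3771 -0.1853]
M 0 n 200 wood 132.5 len 0.13394163141883536 mid [ 0.4541 -0.0326] ang 109.5979843097276 rear [ 0.4766 -0.0957] front [0.4317 0.0305]
M 1 n 189 wood 114.0 len 0.09714998237929681 mid [ 0.4636 -0.052 ] ang 109.2476995381103 rear [ 0.4796 -0.0979] front [ 0.4476 -0.0062]
```

```bash
cat > go.py <<'E'
import sys
from h import *
from scipy.spatial.transform import Rotation as Ro
def pose(yaw,tilt):  # tool x along tip direction yaw, tipped down by tilt
    y=np.radians(yaw);x=np.array([np.cos(y),np.sin(y),0]);z=np.array([0,0,-1.]);R=np.c_[x,np.cross(z,x),z]
    return R@Ro.from_euler("y",-tilt,degrees=True).as_matrix()
def rel(p,yaw,tilt):
    s=env.observe();R=np.array(s["tool_rot"]);T=pose(yaw,tilt)
    return np.degrees(Ro.from_matrix(R.T@T).as_rotvec()),R.T@(np.array(p)-s["position"])*100
if __name__=="__main__":
    a=[float(v) for v in sys.argv[1:]]
    r,t=rel(a[:3],a[3],a[4]); s=env.observe()
    print("rot",np.round(r,2),"shift",np.round(t,2),"|t| %.1f"%np.linalg.norm(t),"t=%.2f"%s["time_s"],"pos",np.round(s["position"],4),"q",np.round(s["q"],0),"F",np.round(s["ft_force"],1),"w %.4f"%s["grip_width"])
E
python3 go.py .472 -.079 .15 109.5 0
```

```text
rot [-0.   -0.   44.45] shift [-45.87 -41.36   8.13] |t| 62.3 t=3.20 pos [0.2416 0.4941 0.2313] q [ 52.  22.  74.   0.  84. -12.] F [ 0.3 -1.3  0.4] w 0.0855
```

Emit:
{"op": "move_arm", "data": {
  "plan": [
    [0,0,44.5,-45.9,-41.4,2,0],
    [0,0,44.5,-45.9,-41.4,2,0],
    [0,0,44.5,-45.9,-41.4,2,0],
    [0,0,44.5,-45.9,-41.4,2,0],
    [0,0,44.5,-45.9,-41.4,2,0]
  ],
  "squeeze": 20
}}

```text
time_s: 3.7
position: [0.335, 0.2605, 0.2234]
tool_rot: [[-0.353, 0.936, 0.001], [0.936, 0.353, 0.0], [-0.0, 0.001, -1.0]]
ft_force: [2.1, 0.4, 0.1]
grip_width: 0.043
gripper_force: 0.0
```

```bash
python3 go.py .472 -.079 .12 109.5 0
```

```text
rot [0.04 0.   1.15] shift [-36.6    0.84  10.34] |t| 38.0 t=3.70 pos [0.335  0.2605 0.2234] q [22. 10. 93. -0. 77.  1.] F [2.1 0.4 0.1] w 0.0430
```

Emit:
{"op": "move_arm", "data": {
  "plan": [
    [0,0,1,-36.6,0.8,10.3,0],
    [0,0,1,-36.6,0.8,10.3,0],
    [0,0,1,-36.6,0.8,10.3,0],
    [0,0,1,-36.6,0.8,10.3,0],
    [0,0,1,-36.6,0.8,10.3,0]
  ]
}}

```text
time_s: 4.2
position: [0.4263, 0.0374, 0.1553]
tool_rot: [[-0.341, 0.94, 0.001], [0.94, 0.341, -0.0], [-0.0, 0.001, -1.0]]
ft_force: [0.4, 0.6, 1.6]
grip_width: 0.0429
gripper_force: 0.0
```

```bash
python3 go.py .472 -.079 .06 109.5 0
```

```text
rot [0.05 0.02 0.46] shift [-12.5    0.32   9.54] |t| 15.7 t=4.20 pos [0.4263 0.0374 0.1553] q [-11.  14. 100.   0.  66. -31.] F [0.4 0.6 1.6] w 0.0429
```

Emit:
{"op": "move_arm", "data": {
  "plan": [
    [0,0,0.5,-12.5,0.3,9.5,0],
    [0,0,0.5,-12.5,0.3,9.5,0],
    [0,0,0.5,-12.5,0.3,9.5,0],
    [0,0,0.5,-12.5,0.3,9.5,0],
    [0,0,0.5,-12.5,0.3,9.5,0]
  ]
}}

```text
time_s: 4.7
position: [0.4711, -0.0776, 0.0598]
tool_rot: [[-0.332, 0.943, -0.002], [0.943, 0.332, 0.001], [0.001, -0.001, -1.0]]
ft_force: [-0.1, 1.0, 0.9]
grip_width: 0.0427
gripper_force: 0.0
```

```bash
python3 go.py .472 -.079 .004 109.5 0; python3 - <<'E'
from h import *
for n,c in (("scene",(290,215)),("top",(300,225))):
    im=env.get_image(n); x,y=c; cv2.imwrite(f"pics/{n}a.png",cv2.resize(im["color"][y-45:y+45,x-55:x+55,::-1],None,fx=6,fy=6,interpolation=2))
a,b=[cv2.imread(f"pics/{n}a.png") for n in("scene","top")]; cv2.imwrite("pics/ab.png",cv2.resize(np.vstack([a,b]),(366,600)))
E
```

```text
rot [-0.08 -0.08 -0.14] shift [-0.17  0.04  5.58] |t| 5.6 t=4.70 pos [ 0.4711 -0.0776  0.0598] q [-24.  27. 100.   0.  54. -43.] F [-0.1  1.   0.9] w 0.0427
```

View pics/ab.png

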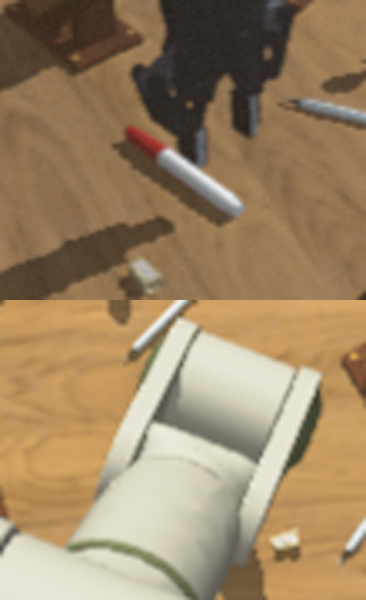

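The top view is hidden by the arm. In the scene view the fingers (tips at crop (200,155) and (245,130)) hang above the marker's rear half, as planned, so I descend and grip.

Emit:
{"op": "move_arm", "data": {
  "plan": [
    [0,0,0,-0.2,0,4,0],
    [0,0,0,-0.2,0,5.7,0],
    [0,0,0,-0.2,0,5.7,0],
    [0,0,0,-0.2,0,5.7,-1],
    [0,0,0,-0.2,0,5.7,-1]
  ],
  "squeeze": 20
}}

```text
time_s: 5.3
position: [0.4727, -0.0786, 0.005]
tool_rot: [[-0.334, 0.942, 0.003], [0.942, 0.334, -0.001], [-0.002, 0.002, -1.0]]
ft_force: [-0.0, 0.0, 0.4]
grip_width: 0.0145
gripper_force: 0.1
```

Emit:
{"op": "move_arm", "data": {
  "plan": [
    [0,0,0,0,0,0,-1],
    [0,0,0,0,0,0,-1],
    [0,0,0,0,0,0,-1]
  ]
}}

```text
time_s: 5.6
position: [0.4727, -0.0787, 0.0051]
tool_rot: [[-0.333, 0.943, 0.003], [0.943, 0.333, -0.001], [-0.002, 0.002, -1.0]]
ft_force: [-0.5, 2.7, 7.4]
grip_width: 0.0121
gripper_force: 21.1
```

Gripping 12 mm of a 16.5 mm marker means the chord is above its centre, so I open, go lower and grip again.

Emit:
{"op": "move_arm", "data": {
  "plan": [
    [0,0,0,0,0,0,-0.4],
    [0,0,0,0,0,0.3,-0.4],
    [0,0,0,0,0,0.5,-0.4],
    [0,0,0,0,0,0.5,-0.4],
    [0,0,0,0,0,0.5,-0.4]
  ]
}}

```text
time_s: 6.1
position: [0.4722, -0.079, -0.0002]
tool_rot: [[-0.333, 0.943, 0.001], [0.943, 0.333, -0.001], [-0.001, 0.001, -1.0]]
ft_force: [-3.7, 2.1, 20.0]
grip_width: 0.0256
gripper_force: 10.0
```

Emit:
{"op": "move_arm", "data": {
  "plan": [
    [0,0,0,0,0,0,-1],
    [0,0,0,0,0,0,-1],
    [0,0,0,0,0,0,-1],
    [0,0,0,0,0,0,-1]
  ]
}}

```text
time_s: 6.5
position: [0.4732, -0.0794, 0.0003]
tool_rot: [[-0.333, 0.943, 0.004], [0.943, 0.333, -0.002], [-0.003, 0.003, -1.0]]
ft_force: [-1.3, 1.3, 23.0]
grip_width: 0.0124
gripper_force: 24.9
```

Emit:
{"op": "move_arm", "data": {
  "plan": [
    [0,0,0,0,0,-0.5,-1],
    [0,0,0,0,0,-1,-1],
    [0,0,0,0,0,-4,-1],
    [0,0,0,0,0,-8,-1],
    [0,0,0,0,0,-8,-1]
  ]
}}

```text
time_s: 7.0
position: [0.4738, -0.0796, 0.0823]
tool_rot: [[-0.333, 0.943, 0.007], [0.943, 0.333, -0.003], [-0.005, 0.006, -1.0]]
ft_force: [-0.5, -0.6, -0.9]
grip_width: 0.0125
gripper_force: 19.6
```

```bash
python3 go.py .472 -.079 .25 109.5 0; python3 - <<'E'
from h import *
im=env.get_image("scene"); x,y=290,195; cv2.imwrite(f"pics/lift.png",cv2.resize(im["color"][y-50:y+50,x-65:x+65,::-1],None,fx=6,fy=6,interpolation=2))
E
```

```text
rot [ 0.32  0.3  -0.02] shift [  0.03  -0.06 -16.77] |t| 16.8 t=7.00 pos [ 0.4738 -0.0796  0.0823] q [-24.  25.  98.  -0.  57. -43.] F [-0.5 -0.6 -0.9] w 0.0125
```

View pics/lift.png

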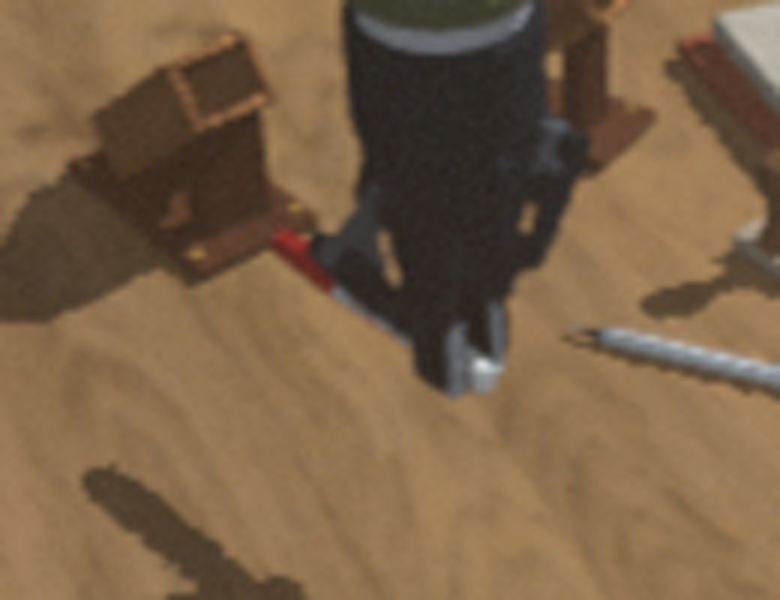

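```bash
python3 - <<'E'
from h import *
im=env.get_image("scene"); s=env.observe();R=np.array(s["tool_rot"]);p=np.array(s["position"])
g=p-R[:,2]*.006
for tl in(-6,-3,0,3,6):
    for L in (.117,-.018):
        print(tl,L,np.round(proj(im,g+L*(np.cos(np.radians(tl))*R[:,0]+np.sin(np.radians(tl))*R[:,2])),1),end=" ")
    print()
print([ (d["pixel"],d["conf"]) for d in env.tip_of("marker_tip",im)])
E
```

```text
-6 0.117 [270.7 182.7] -6 -0.018 [305.3 210.5] 
-3 0.117 [270.8 184.5] -3 -0.018 [305.3 210.2] 
0 0.117 [270.9 186.4] 0 -0.018 [305.3 209.9] 
3 0.117 [271.2 188.3] 3 -0.018 [305.3 209.6] 
6 0.117 [271.5 190.2] 6 -0.018 [305.2 209.3] 
[([271.8, 187.7], 0.56)]
```

The marker is held near the fingertips (rear end at crop (487,375), cap end at (278,238)). It is level, and the prediction agrees with the picture to about 1 px. Next: tilt and line up with the wide tube.

```bash
cat > ins.py <<'E'
# args: mouth xyz, axis yaw(tip dir), grip->tip, back (pen axis behind TCP), tip depth below mouth(+)
import sys
from go import *
a=[float(v) for v in sys.argv[1:]]
def tgt(m,yaw,L,b,dep):
    T=pose(yaw,40); return np.array(m)+T[:,0]*(dep-L)+T[:,2]*b
p=tgt(a[:3],a[3],a[4],a[5],a[6]); r,t=rel(p,a[3],40); s=env.observe(); T=pose(a[3],40); R=np.array(s["tool_rot"])
tip=np.array(s["position"])+R[:,0]*a[4]-R[:,2]*a[5]
print("target",np.round(p,4),"rot",np.round(r,2),"shift",np.round(t,2),"t=%.2f"%s["time_s"],"q",np.round(s["q"],0),"w %.4f"%s["grip_width"])
print("tip in pocket axes (depth,lat y,z) mm",np.round(np.array([T[:,0]@(tip-a[:3]),T[:,1]@(tip-a[:3]),-T[:,2]@(tip-a[:3])])*1e3,1))
E
python3 ins.py .449 .158 .094 104.5 .117 .006 -.05
```

```text
target [0.482  0.0304 0.1967] rot [  1.7  -40.     4.78] shift [  9.95   4.61 -11.87] t=7.15 q [-24.  25.  98.  -0.  56. -43.] w 0.0125
tip in pocket axes (depth,lat y,z) mm [-84.3 -47.6 -83.6]
```

Emit:
{"op": "move_arm", "data": {
  "plan": [
    [0.3,-8,1,2,1,-4,-1],
    [0.7,-16,2,4,2,-8,-1],
    [1,-24,3,6,3,-11.9,-1],
    [1.3,-32,4,8,4,-11.9,-1],
    [1.7,-40,4.8,10,4.6,-11.9,-1]
  ]
}}

```text
time_s: 7.65
position: [0.4825, 0.0321, 0.1981]
tool_rot: [[-0.189, 0.968, 0.166], [0.738, 0.251, -0.626], [-0.648, 0.005, -0.762]]
ft_force: [-0.8, -0.4, -0.9]
grip_width: 0.0125
gripper_force: 19.6
```

```bash
python3 ins.py .449 .158 .094 104.5 .117 .006 -.02; python3 - <<'E'
from h import *
im=env.get_image("scene"); x,y=275,165; a=cv2.resize(im["color"][y-45:y+45,x-60:x+60,::-1],None,fx=6,fy=6,interpolation=2)
im=env.get_image("top"); x,y=245,230; b=cv2.resize(im["color"][y-30:y+30,x-60:x+60,::-1],None,fx=6,fy=6,interpolation=2)
cv2.imwrite("pics/pre.png",cv2.resize(np.vstack([a,b]),(480,600)*1))
E
```

```text
target [0.4762 0.0527 0.1775] rot [ 0.23  0.36 -0.13] shift [ 2.97 -0.09  0.18] t=7.65 q [ 10.  21.  94. -44.  68.  13.] w 0.0125
tip in pocket axes (depth,lat y,z) mm [-49.7   1.1   1.2]
```

View pics/pre.png

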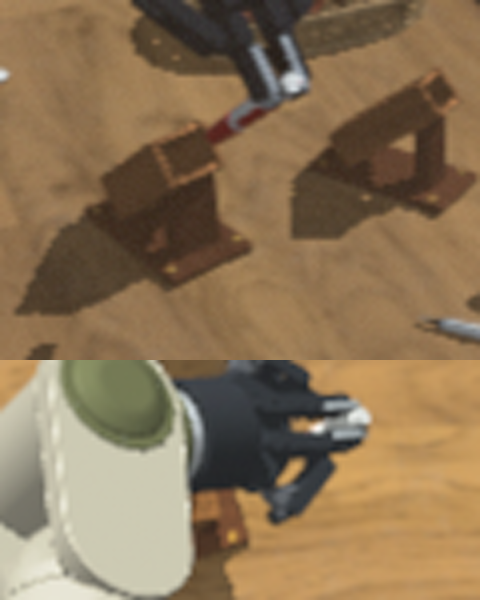

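In the scene view the marker's axis, from (293,82) to its tip at (210,133), runs into the mouth centre near (190,148). I insert.

Emit:
{"op": "move_arm", "data": {
  "plan": [
    [0.2,0.4,-0.1,2,-0.1,0.1,-1],
    [0.2,0.4,-0.1,4,-0.1,0.1,-1],
    [0.2,0.4,-0.1,5.5,-0.1,0.1,-1],
    [0.2,0.4,-0.1,7,-0.1,0.1,-1],
    [0.2,0.4,-0.1,7,-0.1,0.1,-1]
  ]
}}

```text
time_s: 8.25
position: [0.4671, 0.0818, 0.1497]
tool_rot: [[-0.198, 0.968, 0.153], [0.746, 0.25, -0.618], [-0.636, -0.008, -0.771]]
ft_force: [-0.2, -0.5, -0.5]
grip_width: 0.0127
gripper_force: 19.6
```

```bash
python3 ins.py .449 .158 .094 104.5 .117 .006 .055; python3 -c "
from h import *
print(env.observe()['ft_force'],env.observe()['wrist_torque'])"
```

```text
target [0.4619 0.1083 0.1293] rot [-0.37 -0.47  0.27] shift [ 3.38  0.17 -0.14] t=8.25 q [ 16.  25.  96. -43.  68.  21.] w 0.0127
tip in pocket axes (depth,lat y,z) mm [21.2 -2.1 -0.7]
[-0.16303509 -0.51813357 -0.45161139] [0.32423896 0.12540419 0.03451963]
```

Emit:
{"op": "move_arm", "data": {
  "plan": [
    [-0.4,-0.5,0.3,1.3,0.2,-0.1,-1],
    [-0.4,-0.5,0.3,2.5,0.2,-0.1,-1],
    [-0.4,-0.5,0.3,3.4,0.2,-0.1,-1],
    [-0.4,-0.5,0.3,3.4,0.2,-0.1,-1]
  ]
}}

```text
time_s: 8.65
position: [0.4627, 0.1084, 0.13]
tool_rot: [[-0.189, 0.968, 0.164], [0.741, 0.25, -0.623], [-0.644, 0.004, -0.765]]
ft_force: [0.7, 0.2, 0.2]
grip_width: 0.0125
gripper_force: 19.6
```

Emit:
{"op": "move_arm", "data": {
  "plan": [
    [0,0,0,0.3,0,0,-1],
    [0,0,0,0.5,0,0,-1],
    [0,0,0,0.5,0,0,-1]
  ]
}}

```text
time_s: 8.95
position: [0.4621, 0.1119, 0.1276]
tool_rot: [[-0.187, 0.968, 0.165], [0.741, 0.25, -0.623], [-0.644, 0.006, -0.765]]
ft_force: [0.3, -0.7, -0.4]
grip_width: 0.0126
gripper_force: 19.6
```

Emit:
{"op": "move_arm", "data": {
  "plan": [
    [0,0,0,0.3,0,0,-1],
    [0,0,0,0.5,0,0,-1],
    [0,0,0,0.5,0,0,-1]
  ]
}}

```text
time_s: 9.25
position: [0.461, 0.1158, 0.1242]
tool_rot: [[-0.188, 0.968, 0.165], [0.741, 0.25, -0.623], [-0.644, 0.005, -0.765]]
ft_force: [-0.6, 0.8, -0.4]
grip_width: 0.0124
gripper_force: 19.6
```

```bash
python3 ins.py .449 .158 .094 104.5 .117 .006 .070; python3 -c "
from h import *
print(env.observe()['ft_force'],env.observe()['wrist_torque'])"
```

```text
target [0.459  0.1194 0.1196] rot [ 0.21  0.12 -0.22] shift [ 0.6  -0.11  0.09] t=9.25 q [ 20.  28.  96. -44.  68.  27.] w 0.0124
tip in pocket axes (depth,lat y,z) mm [64.   1.5  0.7]
[-0.57266996  0.84183638 -0.41904857] [ 0.28995498  0.0978403  -0.04225349]
```

Emit:
{"op": "move_arm", "data": {
  "plan": [
    [0,0,0,0.3,0,0,-1],
    [0,0,0,0.3,0,0,-1]
  ]
}}

```text
time_s: 9.45
position: [0.4605, 0.118, 0.1222]
tool_rot: [[-0.188, 0.968, 0.165], [0.741, 0.25, -0.623], [-0.644, 0.005, -0.765]]
ft_force: [0.6, 0.4, -1.0]
grip_width: 0.0127
gripper_force: 19.6
```

Emit:
{"op": "move_arm", "data": {
  "plan": [
    [0,0,0,0.3,0,0,-1],
    [0,0,0,0.3,0,0,-1]
  ]
}}

```text
time_s: 9.65
position: [0.4599, 0.1203, 0.1203]
tool_rot: [[-0.188, 0.968, 0.165], [0.741, 0.25, -0.623], [-0.644, 0.005, -0.765]]
ft_force: [-0.2, 0.4, -0.7]
grip_width: 0.0125
gripper_force: 19.6
```

Emit:
{"op": "move_arm", "data": {
  "plan": [
    [0,0,0,0.3,0,0,-1],
    [0,0,0,0.3,0,0,-1]
  ]
}}

```text
time_s: 9.85
position: [0.4593, 0.1225, 0.1184]
tool_rot: [[-0.188, 0.968, 0.165], [0.741, 0.25, -0.623], [-0.644, 0.005, -0.765]]
ft_force: [-0.1, -0.4, -0.7]
grip_width: 0.0126
gripper_force: 19.6
```

Emit:
{"op": "move_arm", "data": {
  "plan": [
    [0,0,0,0.3,0,0,-1],
    [0,0,0,0.3,0,0,-1]
  ]
}}

```text
time_s: 10.05
position: [0.4588, 0.1247, 0.1164]
tool_rot: [[-0.188, 0.968, 0.165], [0.741, 0.25, -0.623], [-0.644, 0.005, -0.765]]
ft_force: [-0.3, -1.0, -0.3]
grip_width: 0.0126
gripper_force: 19.6
```

Emit:
{"op": "move_arm", "data": {
  "plan": [
    [0,0,0,0.3,0,0,-1],
    [0,0,0,0.3,0,0,-1]
  ]
}}

```text
time_s: 10.25
position: [0.4582, 0.1269, 0.1145]
tool_rot: [[-0.188, 0.968, 0.165], [0.741, 0.25, -0.623], [-0.644, 0.005, -0.765]]
ft_force: [0.5, -0.3, -0.9]
grip_width: 0.0123
gripper_force: 19.6
```

Emit:
{"op": "move_arm", "data": {
  "plan": [
    [0,0,0,0.3,0,0,-1],
    [0,0,0,0.3,0,0,-1]
  ]
}}

```text
time_s: 10.45
position: [0.4577, 0.1292, 0.1126]
tool_rot: [[-0.188, 0.968, 0.165], [0.741, 0.25, -0.623], [-0.644, 0.005, -0.765]]
ft_force: [-0.3, -0.0, 0.4]
grip_width: 0.0122
gripper_force: 19.6
```

Depth is about 82 mm and nothing felt yet.

Emit:
{"op": "move_arm", "data": {
  "plan": [
    [0,0,0,0.3,0,0,-1],
    [0,0,0,0.3,0,0,-1]
  ]
}}

```text
time_s: 10.65
position: [0.4571, 0.1314, 0.1106]
tool_rot: [[-0.188, 0.968, 0.165], [0.741, 0.25, -0.623], [-0.644, 0.005, -0.765]]
ft_force: [-0.2, -1.2, -1.0]
grip_width: 0.0123
gripper_force: 19.6
```

Emit:
{"op": "move_arm", "data": {
  "plan": [
    [0,0,0,0.2,0,0,-1],
    [0,0,0,0.2,0,0,-1]
  ]
}}

```text
time_s: 10.85
position: [0.4568, 0.1328, 0.1094]
tool_rot: [[-0.188, 0.968, 0.165], [0.741, 0.25, -0.623], [-0.644, 0.006, -0.765]]
ft_force: [0.6, -0.2, -0.3]
grip_width: 0.0122
gripper_force: 19.6
```

```bash
python3 ins.py .449 .158 .094 104.5 .117 .006 .090; python3 - <<'E'
from h import *
s=env.observe();print(s['ft_force'],s['wrist_torque'])
im=env.get_image("scene"); x,y=265,165; a=cv2.resize(im["color"][y-35:y+35,x-40:x+40,::-1],None,fx=8,fy=8,interpolation=2)
cv2.imwrite("pics/in1.png",a)
E
```

```text
target [0.4551 0.1342 0.1068] rot [ 0.22  0.12 -0.23] shift [ 0.31 -0.12  0.09] t=10.85 q [ 22.  30.  96. -44.  68.  30.] w 0.0122
tip in pocket axes (depth,lat y,z) mm [86.9  1.7  0.7]
[ 0.58537632 -0.18360646 -0.30822847] [ 0.28197692  0.10709309 -0.02097833]
```

View pics/in1.png

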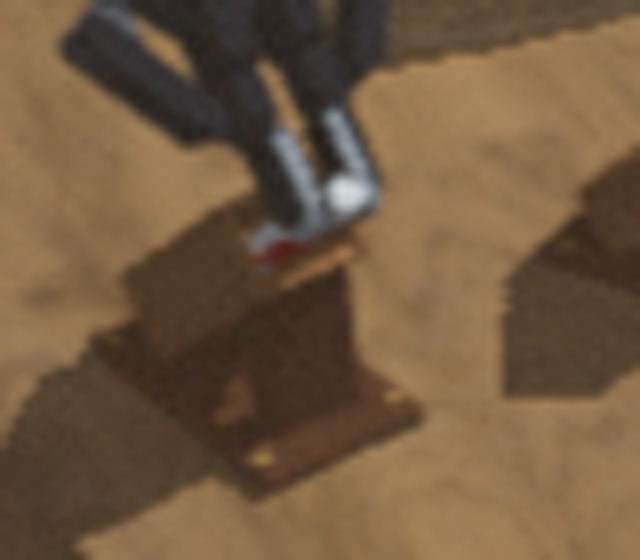

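The camera looks straight down the tube here. The red cap shows inside the mouth at (275,250), below the fingers, so the marker is in the tube and I go on.

Emit:
{"op": "move_arm", "data": {
  "plan": [
    [0,0,0,0.3,0,0,-1],
    [0,0,0,0.3,0,0,-1]
  ]
}}

```text
time_s: 11.1
position: [0.4562, 0.135, 0.1075]
tool_rot: [[-0.188, 0.968, 0.165], [0.741, 0.25, -0.623], [-0.644, 0.006, -0.765]]
ft_force: [0.0, -0.2, -0.5]
grip_width: 0.0126
gripper_force: 19.6
```

Emit:
{"op": "move_arm", "data": {
  "plan": [
    [0,0,0,0.3,0,0,-1],
    [0,0,0,0.3,0,0,-1]
  ]
}}

```text
time_s: 11.3
position: [0.4558, 0.1369, 0.1059]
tool_rot: [[-0.187, 0.968, 0.165], [0.741, 0.25, -0.624], [-0.645, 0.006, -0.764]]
ft_force: [0.7, -3.3, 3.1]
grip_width: 0.0123
gripper_force: 19.8
```

Emit:
{"op": "move_arm", "data": {
  "plan": [
    [0,0,0,0,0,0,-1],
    [0,0,0,0,0,0,-1]
  ]
}}

```text
time_s: 11.5
position: [0.4558, 0.137, 0.1059]
tool_rot: [[-0.187, 0.968, 0.165], [0.741, 0.25, -0.623], [-0.645, 0.006, -0.764]]
ft_force: [0.7, -3.2, 3.2]
grip_width: 0.0126
gripper_force: 19.8
```

Emit:
{"op": "move_arm", "data": {
  "plan": [
    [0,0,0,-0.05,0,0,-0.75],
    [0,0,0,-0.05,0,0,-0.6],
    [0,0,0,-0.05,0,0,-0.45],
    [0,0,0,-0.05,0,0,-0.4],
    [0,0,0,-0.05,0,0,-0.4]
  ]
}}

```text
time_s: 12.0
position: [0.4557, 0.1369, 0.1058]
tool_rot: [[-0.188, 0.968, 0.165], [0.742, 0.25, -0.623], [-0.644, 0.006, -0.765]]
ft_force: [0.7, 0.7, 1.2]
grip_width: 0.0258
gripper_force: 0.0
```

Emit:
{"op": "move_arm", "data": {
  "plan": [
    [0,0,0,0,0,-1,-0.2],
    [0,0,0,0,0,-3,-0.2],
    [0,0,0,0,0,-6,-0.2],
    [0,0,0,0,0,-10,-0.2],
    [0,0,0,0,0,-12,-0.2]
  ]
}}

```text
time_s: 12.5
position: [0.4358, 0.2137, 0.2005]
tool_rot: [[-0.187, 0.968, 0.168], [0.743, 0.251, -0.621], [-0.643, 0.009, -0.766]]
ft_force: [0.2, 0.0, -0.9]
grip_width: 0.0343
gripper_force: 0.0
```

```bash
python3 - <<'E'
from h import *
im=env.get_image("scene"); print([(d["pixel"],d["conf"]) for d in env.tip_of("marker_center",im)+env.tip_of("marker",im)]); x,y=265,165; a=cv2.resize(im["color"][y-35:y+35,x-40:x+40,::-1],None,fx=6,fy=6,interpolation=2)
cv2.imwrite("pics/in2.png",a)
E
python3 go.py .6555 -.0685 .20 134 0
```

```text
[([260.1, 161.3], 0.4), ([346.6, 204.0], 0.61), ([274.7, 269.5], 0.56), ([261.8, 163.2], 0.45)]
rot [ -9.9   39.29 -28.38] shift [-25.05  14.21  21.  ] |t| 35.6 t=12.65 pos [0.4359 0.2123 0.1983] q [ 31.  26.  84. -38.  84.  26.] F [-0.  -0.3 -0.1] w 0.0338
```

View pics/in2.png

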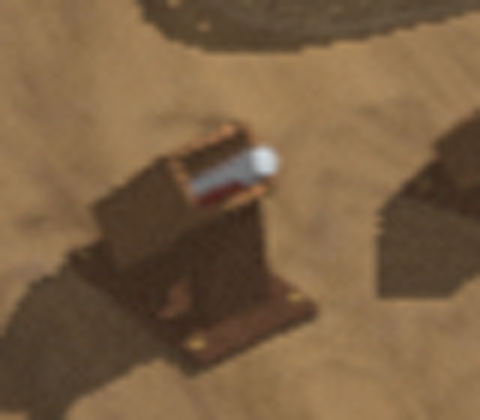

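The marker stands in the wide tube, its rear end at crop (262,162). Next is pen 1.

Emit:
{"op": "move_arm", "data": {
  "plan": [
    [-9.9,39.3,-28.4,-25,14.2,21,-0.1],
    [-9.9,39.3,-28.4,-25,14.2,21,-0.1],
    [-9.9,39.3,-28.4,-25,14.2,21,-0.1],
    [-9.9,39.3,-28.4,-25,14.2,21,-0.1],
    [-9.9,39.3,-28.4,-25,14.2,21,-0.1]
  ]
}}

```text
time_s: 13.15
position: [0.5669, 0.0428, 0.1967]
tool_rot: [[-0.591, 0.804, 0.067], [0.789, 0.593, -0.161], [-0.169, -0.042, -0.985]]
ft_force: [0.9, 1.2, -0.9]
grip_width: 0.0384
gripper_force: 0.0
```

```bash
python3 go.py .6565 -.069 .08 134 0
```

```text
rot [-3.07  9.56 -7.33] shift [-12.14   1.06  13.89] |t| 18.5 t=13.15 pos [0.5669 0.0428 0.1967] q [ -3.  24.  77.  -9.  74. -38.] F [ 0.9  1.2 -0.9] w 0.0384
```

Emit:
{"op": "move_arm", "data": {
  "plan": [
    [-3.1,9.6,-7.3,-12.1,1.1,13.9,-0.1],
    [-3.1,9.6,-7.3,-12.1,1.1,13.9,-0.1],
    [-3.1,9.6,-7.3,-12.1,1.1,13.9,-0.1],
    [-3.1,9.6,-7.3,-12.1,1.1,13.9,-0.1],
    [-3.1,9.6,-7.3,-12.1,1.1,13.9,-0.1]
  ]
}}

```text
time_s: 13.65
position: [0.6554, -0.0707, 0.0756]
tool_rot: [[-0.689, 0.725, -0.006], [0.725, 0.689, -0.001], [0.003, -0.005, -1.0]]
ft_force: [-0.3, -0.1, -0.2]
grip_width: 0.0385
gripper_force: 0.0
```

```bash
python3 go.py .6565 -.069 .004 134 0
```

```text
rot [-0.29 -0.16 -0.45] shift [0.03 0.23 7.16] |t| 7.2 t=13.65 pos [ 0.6554 -0.0707  0.0756] q [-16.  40.  68.  -0.  72. -60.] F [-0.3 -0.1 -0.2] w 0.0385
```

Emit:
{"op": "move_arm", "data": {
  "plan": [
    [-0.3,-0.2,-0.4,0,0.2,3.5,-0.1],
    [-0.3,-0.2,-0.4,0,0.2,6.5,-0.1],
    [-0.3,-0.2,-0.4,0,0.2,6.9,-0.1],
    [-0.3,-0.2,-0.4,0,0.2,6.9,-0.1]
  ]
}}

```text
time_s: 14.05
position: [0.6576, -0.0657, 0.0124]
tool_rot: [[-0.698, 0.717, 0.007], [0.717, 0.698, -0.002], [-0.006, 0.004, -1.0]]
ft_force: [-0.1, -0.8, 0.5]
grip_width: 0.0386
gripper_force: 0.0
```

```bash
python3 go.py .6565 -.069 .004 134 0
```

```text
rot [0.22 0.35 0.23] shift [-0.15 -0.31  0.84] |t| 0.9 t=14.05 pos [ 0.6576 -0.0657  0.0124] q [-16.  44.  71.   0.  64. -60.] F [-0.1 -0.8  0.5] w 0.0386
```

Emit:
{"op": "move_arm", "data": {
  "plan": [
    [0.2,0.3,0.2,-0.1,-0.3,0.5,-0.1],
    [0.2,0.3,0.2,-0.1,-0.3,0.8,-0.1],
    [0.2,0.3,0.2,-0.1,-0.3,0.8,-1],
    [0.2,0.3,0.2,-0.1,-0.3,0.8,-1],
    [0.2,0.3,0.2,-0.1,-0.3,0.8,-1]
  ]
}}

```text
time_s: 14.55
position: [0.657, -0.0689, 0.0049]
tool_rot: [[-0.695, 0.719, 0.003], [0.719, 0.695, -0.001], [-0.003, 0.002, -1.0]]
ft_force: [-0.3, 1.2, 3.1]
grip_width: 0.0096
gripper_force: 19.7
```

Emit:
{"op": "move_arm", "data": {
  "plan": [
    [0,0,0,0,0,0,-1],
    [0,0,0,0,0,0,-1],
    [0,0,0,0,0,0,-1]
  ]
}}

```text
time_s: 14.85
position: [0.6571, -0.0689, 0.0048]
tool_rot: [[-0.695, 0.719, 0.003], [0.719, 0.695, -0.001], [-0.003, 0.002, -1.0]]
ft_force: [-0.8, 0.3, 5.2]
grip_width: 0.0094
gripper_force: 20.1
```

Emit:
{"op": "move_arm", "data": {
  "plan": [
    [0,0,0,0,0,-0.5,-1],
    [0,0,0,0,0,-2,-1],
    [0,0,0,0,0,-5,-1],
    [0,0,0,0,0,-8,-1],
    [0,0,0,0,0,-8,-1]
  ]
}}

```text
time_s: 15.35
position: [0.6586, -0.0693, 0.0897]
tool_rot: [[-0.695, 0.719, 0.011], [0.719, 0.695, -0.003], [-0.01, 0.005, -1.0]]
ft_force: [-0.2, -0.4, 0.5]
grip_width: 0.0095
gripper_force: 19.5
```

```bash
cat > chk.py <<'E'
import sys
from h import *
L=float(sys.argv[1]); b=float(sys.argv[2]); name=sys.argv[3]
s=env.observe();R=np.array(s["tool_rot"]);p=np.array(s["position"]);g=p-R[:,2]*b
for n in("scene","top"):
    im=env.get_image(n); print(n,"axis pts",[np.round(proj(im,g+l*R[:,0]),1) for l in(-.02,.03,.08,L)],"net",[(np.round(d["pixel"],1),d["conf"]) for d in env.tip_of("pen_a_tip",im)])
    q=proj(im,g+.07*R[:,0]).astype(int); x,y=q; c=cv2.resize(im["color"][y-30:y+30,x-50:x+50,::-1],None,fx=6,fy=6,interpolation=2)
    for l in(-.02,.03,.08,L):
        u=(proj(im,g+l*R[:,0])-[x-50,y-30]+.5)*6; cv2.circle(c,tuple(int(v) for v in u),3,(0,255,0),1)
    cv2.imwrite(f"pics/{name}_{n}.png",c)
a,b=[cv2.imread(f"pics/{name}_{n}.png") for n in("scene","top")]; cv2.imwrite(f"pics/{name}.png",cv2.resize(np.vstack([a,b]),(500,600)))
E
python3 chk.py .1235 .002 p1; python3 ins.py .652 .170 .091 124 .1235 .002 -.05
```

```text
scene axis pts [array([372.5, 185.3]), array([354.2, 181.4]), array([336.3, 177.6]), array([321.2, 174.3])] net [(array([276. , 269.1]), 0.57), (array([319.9, 174.4]), 0.55), (array([259.3, 164.6]), 0.51)]
top axis pts [array([313.7, 157.9]), array([302.4, 169.1]), array([291. , 180.4]), array([281. , 190.3])] net []
target [0.727  0.0587 0.201 ] rot [  3.52 -39.87   9.62] shift [  4.22  13.96 -11.75] t=15.55 q [-16.  40.  67.  -0.  73. -60.] w 0.0094
tip in pocket axes (depth,lat y,z) mm [ -56.5 -151.6  -54.7]
```

View pics/p1.png

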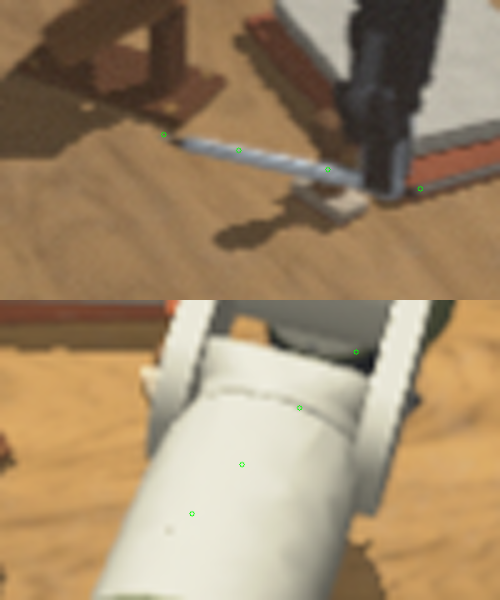

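The pen lies on the predicted axis, its tip at crop (165,137), so the grip is good. Next: lift, tilt and line up with narrow stand 1.

Emit:
{"op": "move_arm", "data": {
  "plan": [
    [0,0,0,0,0,-5,-1],
    [0.7,-8,2,1,2,-9,-1],
    [1.5,-16,4,2,5,-11.8,-1],
    [2.5,-24,6,3,9,-11.8,-1],
    [3,-32,8,4,13,-11.8,-1]
  ]
}}

```text
time_s: 16.05
position: [0.7226, 0.0517, 0.2037]
tool_rot: [[-0.493, 0.813, 0.309], [0.683, 0.582, -0.442], [-0.539, -0.007, -0.843]]
ft_force: [0.5, -0.8, -0.2]
grip_width: 0.0092
gripper_force: 19.6
```

```bash
python3 ins.py .654 .170 .091 124 .1235 .002 -.03
```

```text
target [0.7205 0.0714 0.1881] rot [ 0.61 -7.41  1.49] shift [2.29 0.98 0.37] t=16.05 q [  4.  36.  60. -30.  68. -24.] w 0.0092
tip in pocket axes (depth,lat y,z) mm [-54.8 -12.5  16.5]
```

Emit:
{"op": "move_arm", "data": {
  "plan": [
    [0.3,-4,0.8,0.5,0.6,0.2,-1],
    [0.6,-7.4,1.5,1.3,1,0.4,-1],
    [0.6,-7.4,1.5,1.3,1,0.4,-1],
    [0.6,-7.4,1.5,1.3,1,0.4,-1]
  ]
}}

```text
time_s: 16.45
position: [0.7247, 0.0633, 0.1911]
tool_rot: [[-0.435, 0.828, 0.353], [0.637, 0.56, -0.529], [-0.636, -0.005, -0.772]]
ft_force: [-0.3, 0.3, 0.2]
grip_width: 0.0097
gripper_force: 19.7
```

```bash
python3 ins.py .654 .170 .091 124 .1235 .002 .05; python3 - <<'E'
from h import *
s=env.observe();R=np.array(s["tool_rot"]);g=np.array(s["position"])-R[:,2]*.002
pan=[]
for n in("scene","top"):
    im=env.get_image(n);x,y=proj(im,np.array([.665,.155,.1])).astype(int)
    c=cv2.resize(im["color"][y-28:y+28,x-45:x+45,::-1],None,fx=7,fy=7,interpolation=2)
    for l in(.05,.1235,.2):
        u=(proj(im,g+l*R[:,0])-[x-45,y-28]+.5)*7; cv2.circle(c,tuple(int(v) for v in u),3,(0,255,0),1)
    pan.append(c)
cv2.imwrite("pics/pre2.png",cv2.resize(np.vstack(pan),(480,600)))
E
```

```text
target [0.6862 0.1223 0.1367] rot [-0.16 -0.49  0.25] shift [ 8.9   0.14 -0.29] t=16.45 q [  7.  38.  63. -39.  65. -15.] w 0.0097
tip in pocket axes (depth,lat y,z) mm [-39.   -1.6  -2.6]
```

View pics/pre2.png

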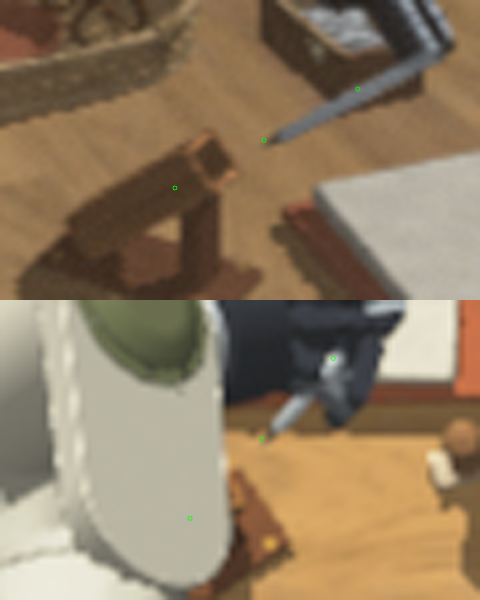

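Scene view: the tip is at (268,142) and its axis passes about 1 px below the mouth centre (213,160). That agrees with the computed 2.6 mm, so I correct it upward and insert.

Emit:
{"op": "move_arm", "data": {
  "plan": [
    [-0.2,-0.5,0.2,0.5,0.1,-0.3,-1],
    [-0.2,-0.5,0.2,2,0.1,-0.3,-1],
    [-0.2,-0.5,0.2,3.7,0.1,-0.3,-1],
    [-0.2,-0.5,0.2,4.9,0.1,-0.3,-1],
    [-0.2,-0.5,0.2,4.9,0.1,-0.3,-1]
  ]
}}

```text
time_s: 17.05
position: [0.7026, 0.0974, 0.162]
tool_rot: [[-0.429, 0.828, 0.361], [0.634, 0.56, -0.533], [-0.644, 0.0, -0.765]]
ft_force: [0.2, 0.1, -0.6]
grip_width: 0.0098
gripper_force: 19.7
```

```bash
python3 ins.py .653 .170 .091 124 .1235 .002 .05
```

```text
target [0.6852 0.1223 0.1367] rot [0.05 0.07 0.06] shift [ 3.95 -0.05 -0.02] t=17.05 q [ 11.  38.  67. -41.  63.  -8.] w 0.0098
tip in pocket axes (depth,lat y,z) mm [10.5  0.4 -0.3]
```

Emit:
{"op": "move_arm", "data": {
  "plan": [
    [0,0,0,1.3,0,0,-1],
    [0,0,0,2.6,0,0,-1],
    [0,0,0,4,0,0,-1],
    [0,0,0,4.2,0,0,-1],
    [0,0,0,4.2,0,0,-1]
  ]
}}

```text
time_s: 17.55
position: [0.6853, 0.1239, 0.1355]
tool_rot: [[-0.428, 0.828, 0.362], [0.634, 0.56, -0.533], [-0.644, 0.001, -0.765]]
ft_force: [0.5, -0.1, 0.2]
grip_width: 0.0097
gripper_force: 19.7
```

Emit:
{"op": "move_arm", "data": {
  "plan": [
    [0,0,0,0.3,0,0,-1],
    [0,0,0,0.3,0,0,-1]
  ]
}}

```text
time_s: 17.75
position: [0.6842, 0.1252, 0.1341]
tool_rot: [[-0.427, 0.829, 0.362], [0.634, 0.56, -0.533], [-0.645, 0.002, -0.765]]
ft_force: [-0.7, -0.3, -0.8]
grip_width: 0.0099
gripper_force: 19.7
```

```bash
python3 ins.py .653 .170 .091 124 .1235 .002 .06
```

```text
target [0.6809 0.1286 0.1303] rot [ 0.1   0.13 -0.05] shift [ 0.6  -0.09 -0.01] t=17.75 q [ 13.  39.  70. -43.  62.  -2.] w 0.0099
tip in pocket axes (depth,lat y,z) mm [54.   1.  -0.4]
```

Emit:
{"op": "move_arm", "data": {
  "plan": [
    [0,0,0,0.3,0,0,-1],
    [0,0,0,0.3,0,0,-1]
  ]
}}

```text
time_s: 17.95
position: [0.6828, 0.1272, 0.1319]
tool_rot: [[-0.427, 0.829, 0.362], [0.634, 0.56, -0.533], [-0.644, 0.001, -0.765]]
ft_force: [-0.6, -0.6, -0.7]
grip_width: 0.0095
gripper_force: 19.7
```

Emit:
{"op": "move_arm", "data": {
  "plan": [
    [0,0,0,0.3,0,0,-1],
    [0,0,0,0.3,0,0,-1]
  ]
}}

```text
time_s: 18.15
position: [0.6814, 0.1293, 0.1298]
tool_rot: [[-0.427, 0.829, 0.362], [0.634, 0.56, -0.533], [-0.644, 0.001, -0.765]]
ft_force: [-0.2, 0.6, 0.4]
grip_width: 0.0098
gripper_force: 19.7
```

Emit:
{"op": "move_arm", "data": {
  "plan": [
    [0,0,0,0.3,0,0,-1],
    [0,0,0,0.3,0,0,-1]
  ]
}}

```text
time_s: 18.35
position: [0.6801, 0.1312, 0.1279]
tool_rot: [[-0.427, 0.829, 0.362], [0.634, 0.56, -0.533], [-0.644, 0.001, -0.765]]
ft_force: [0.1, -0.3, -0.0]
grip_width: 0.009
gripper_force: 19.7
```

Emit:
{"op": "move_arm", "data": {
  "plan": [
    [0,0,0,0.3,0,0,-1],
    [0,0,0,0.3,0,0,-1]
  ]
}}

```text
time_s: 18.55
position: [0.6788, 0.1331, 0.1259]
tool_rot: [[-0.428, 0.829, 0.362], [0.634, 0.56, -0.533], [-0.644, 0.001, -0.765]]
ft_force: [-0.5, -0.8, 0.0]
grip_width: 0.0097
gripper_force: 19.7
```

Emit:
{"op": "move_arm", "data": {
  "plan": [
    [0,0,0,0.3,0,0,-1],
    [0,0,0,0.3,0,0,-1]
  ]
}}

```text
time_s: 18.75
position: [0.6775, 0.135, 0.1239]
tool_rot: [[-0.428, 0.829, 0.361], [0.634, 0.56, -0.533], [-0.644, 0.001, -0.765]]
ft_force: [-0.0, -0.2, 0.2]
grip_width: 0.0094
gripper_force: 19.7
```

Emit:
{"op": "move_arm", "data": {
  "plan": [
    [0,0,0,0.3,0,0,-1],
    [0,0,0,0.3,0,0,-1]
  ]
}}

```text
time_s: 18.95
position: [0.6763, 0.1369, 0.122]
tool_rot: [[-0.428, 0.829, 0.362], [0.634, 0.56, -0.533], [-0.644, 0.001, -0.765]]
ft_force: [-0.9, 0.7, -0.5]
grip_width: 0.0096
gripper_force: 19.7
```

Emit:
{"op": "move_arm", "data": {
  "plan": [
    [0,0,0,0.3,0,0,-1],
    [0,0,0,0.3,0,0,-1]
  ]
}}

```text
time_s: 19.15
position: [0.675, 0.1388, 0.1201]
tool_rot: [[-0.428, 0.829, 0.361], [0.634, 0.56, -0.533], [-0.644, 0.001, -0.765]]
ft_force: [-0.6, 0.5, -0.5]
grip_width: 0.0093
gripper_force: 19.7
```

Emit:
{"op": "move_arm", "data": {
  "plan": [
    [0,0,0,0.3,0,0,-1],
    [0,0,0,0.3,0,0,-1]
  ]
}}

```text
time_s: 19.35
position: [0.6737, 0.1407, 0.1182]
tool_rot: [[-0.427, 0.829, 0.362], [0.634, 0.56, -0.533], [-0.644, 0.001, -0.765]]
ft_force: [-0.4, 0.2, 0.1]
grip_width: 0.0095
gripper_force: 19.7
```

Emit:
{"op": "move_arm", "data": {
  "plan": [
    [0,0,0,0.3,0,0,-1],
    [0,0,0,0.3,0,0,-1]
  ]
}}

```text
time_s: 19.55
position: [0.6724, 0.1426, 0.1162]
tool_rot: [[-0.428, 0.829, 0.361], [0.634, 0.56, -0.533], [-0.644, 0.001, -0.765]]
ft_force: [-0.6, -0.2, 0.3]
grip_width: 0.0097
gripper_force: 19.7
```

Emit:
{"op": "move_arm", "data": {
  "plan": [
    [0,0,0,0.3,0,0,-1],
    [0,0,0,0.3,0,0,-1]
  ]
}}

```text
time_s: 19.75
position: [0.6712, 0.1445, 0.1143]
tool_rot: [[-0.428, 0.829, 0.362], [0.634, 0.56, -0.533], [-0.644, 0.001, -0.765]]
ft_force: [0.1, 0.3, -0.4]
grip_width: 0.0096
gripper_force: 19.7
```

```bash
python3 ins.py .653 .170 .091 124 .1235 .002 .09; python3 - <<'E'
from h import *
im=env.get_image("scene")
for d in env.outline_of("pen_a",im):
    v=np.argwhere(d["mask"])[:,::-1]; print(d["conf"],len(v),v.min(0),v.max(0))
E
```

```text
target [0.6681 0.1477 0.111 ] rot [ 0.09  0.12 -0.01] shift [ 0.54 -0.08 -0.02] t=19.75 q [ 15.  40.  72. -44.  61.   1.] w 0.0096
tip in pocket axes (depth,lat y,z) mm [84.6  0.8 -0.5]
0.69 802 [293 137] [333 172]
0.67 294 [278 269] [337 283]
```

Emit:
{"op": "move_arm", "data": {
  "plan": [
    [0,0,0,0.3,0,0,-1],
    [0,0,0,0.3,0,0,-1]
  ]
}}

```text
time_s: 20.05
position: [0.6699, 0.1464, 0.1124]
tool_rot: [[-0.427, 0.829, 0.362], [0.634, 0.56, -0.533], [-0.644, 0.001, -0.765]]
ft_force: [0.5, 0.2, 0.3]
grip_width: 0.0095
gripper_force: 19.7
```

Emit:
{"op": "move_arm", "data": {
  "plan": [
    [0,0,0,0.3,0,0,-1],
    [0,0,0,0.3,0,0,-1]
  ]
}}

```text
time_s: 20.25
position: [0.6689, 0.1481, 0.111]
tool_rot: [[-0.427, 0.829, 0.362], [0.634, 0.56, -0.534], [-0.645, 0.002, -0.764]]
ft_force: [1.6, -1.8, 1.9]
grip_width: 0.0094
gripper_force: 19.7
```

Emit:
{"op": "move_arm", "data": {
  "plan": [
    [0,0,0,0.05,0,0,-1],
    [0,0,0,0.05,0,0,-1],
    [0,0,0,0.05,0,0,-1]
  ]
}}

```text
time_s: 20.55
position: [0.6688, 0.1483, 0.1107]
tool_rot: [[-0.427, 0.829, 0.362], [0.634, 0.56, -0.534], [-0.645, 0.002, -0.764]]
ft_force: [1.2, -2.5, 2.1]
grip_width: 0.0098
gripper_force: 19.7
```

Steady 3.5 N along the tube axis: the pen stands on its foot. I release it and back off.

Emit:
{"op": "move_arm", "data": {
  "plan": [
    [0,0,0,0,0,0,-0.8],
    [0,0,0,0,0,0,-0.65],
    [0,0,0,0,0,0,-0.5],
    [0,0,0,0,0,0,-0.4],
    [0,0,0,0,0,0,-0.4]
  ]
}}

```text
time_s: 21.05
position: [0.6684, 0.1486, 0.1102]
tool_rot: [[-0.427, 0.829, 0.361], [0.634, 0.56, -0.533], [-0.644, 0.001, -0.765]]
ft_force: [0.4, 0.4, 0.0]
grip_width: 0.0259
gripper_force: 0.0
```

Emit:
{"op": "move_arm", "data": {
  "plan": [
    [0,0,0,0,0,-1,-0.3],
    [0,0,0,0,0,-3,-0.2],
    [0,0,0,0,0,-6,-0.1],
    [0,0,0,0,0,-10,-0.1],
    [0,0,0,0,0,-10,-0.1]
  ]
}}

```text
time_s: 21.55
position: [0.6322, 0.205, 0.1922]
tool_rot: [[-0.424, 0.827, 0.369], [0.635, 0.563, -0.53], [-0.646, 0.01, -0.764]]
ft_force: [0.6, 0.7, 0.7]
grip_width: 0.0386
gripper_force: 0.0
```

```bash
python3 go.py .467 -.2565 .20 142.2 0; python3 - <<'E'
from h import *
im=env.get_image("scene")
for d in env.outline_of("pen_a",im):
    v=np.argwhere(d["mask"])[:,::-1]; print(d["conf"],len(v),v.min(0),v.max(0))
c=im["color"][130:175,285:345]; cv2.imwrite("pics/in3.png",cv2.resize(c[:,:,::-1],None,fx=8,fy=8,interpolation=2))
E
```

```text
rot [ -5.78  39.97 -17.42] shift [-22.79 -39.62  17.75] |t| 49.0 t=21.55 pos [0.6322 0.205  0.1922] q [ 22.  35.  68. -42.  71.  -0.] F [0.6 0.7 0.7] w 0.0386
0.73 253 [280 270] [336 282]
0.16 806 [350 239] [397 263]
```

View pics/in3.png

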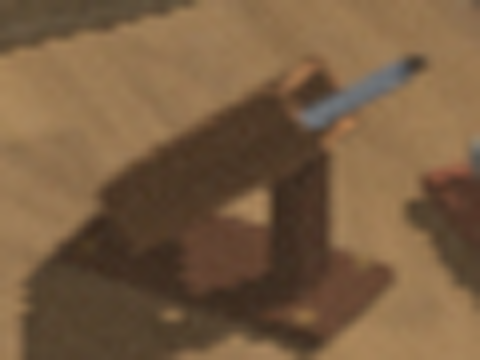

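Pen 1 stands in narrow stand 1, its rear end at crop (415,62). Now pen 2.

Emit:
{"op": "move_arm", "data": {
  "plan": [
    [-5.8,40,-17.4,-22.8,-39.6,17.7,-0.1],
    [-5.8,40,-17.4,-22.8,-39.6,17.7,-0.1],
    [-5.8,40,-17.4,-22.8,-39.6,17.7,-0.1],
    [-5.8,40,-17.4,-22.8,-39.6,17.7,-0.1],
    [-5.8,40,-17.4,-22.8,-39.6,17.7,-0.1]
  ]
}}

```text
time_s: 22.15
position: [0.5533, -0.0168, 0.1913]
tool_rot: [[-0.769, 0.639, 0.036], [0.637, 0.769, -0.052], [-0.061, -0.017, -0.998]]
ft_force: [0.4, -0.4, -1.1]
grip_width: 0.0385
gripper_force: 0.0
```

```bash
python3 go.py .467 -.2565 .12 142.2 0
```

```text
rot [-1.03  3.5  -1.87] shift [ -8.2  -23.83   8.05] |t| 26.5 t=22.15 pos [ 0.5533 -0.0168  0.1913] q [-13.  23.  79.  -3.  75. -63.] F [ 0.4 -0.4 -1.1] w 0.0385
```

Emit:
{"op": "move_arm", "data": {
  "plan": [
    [-1,3.5,-1.9,-8.2,-23.8,5,-0.1],
    [-1,3.5,-1.9,-8.2,-23.8,5,-0.1],
    [-1,3.5,-1.9,-8.2,-23.8,5,-0.1],
    [-1,3.5,-1.9,-8.2,-23.8,5,-0.1],
    [-1,3.5,-1.9,-8.2,-23.8,5,-0.1]
  ]
}}

```text
time_s: 22.65
position: [0.4674, -0.2491, 0.1514]
tool_rot: [[-0.788, 0.615, 0.001], [0.615, 0.788, -0.004], [-0.003, -0.003, -1.0]]
ft_force: [1.7, -0.5, 0.3]
grip_width: 0.0384
gripper_force: 0.0
```

```bash
python3 go.py .467 -.2565 .06 142.2 0
```

```text
rot [-0.18  0.18 -0.18] shift [-0.4  -0.58  9.15] |t| 9.2 t=22.65 pos [ 0.4674 -0.2491  0.1514] q [-41.  24.  85.  -0.  71. -93.] F [ 1.7 -0.5  0.3] w 0.0384
```

Emit:
{"op": "move_arm", "data": {
  "plan": [
    [0,0,0,-0.2,0,4,-0.1],
    [0,0,0,-0.2,0,8,-0.1],
    [0,0,0,-0.2,0,9,-0.1],
    [0,0,0,-0.2,0,9,-0.1],
    [0,0,0,-0.2,0,9,-0.1]
  ]
}}

```text
time_s: 23.15
position: [0.4714, -0.2491, 0.0638]
tool_rot: [[-0.789, 0.614, 0.003], [0.614, 0.789, -0.007], [-0.007, -0.003, -1.0]]
ft_force: [-0.5, -0.5, 0.7]
grip_width: 0.0383
gripper_force: 0.0
```

```bash
python3 go.py .467 -.2565 .004 142.2 0
```

```text
rot [-0.18  0.38 -0.1 ] shift [-0.07 -0.83  5.98] |t| 6.0 t=23.15 pos [ 0.4714 -0.2491  0.0638] q [-41.  31.  91.  -0.  58. -93.] F [-0.5 -0.5  0.7] w 0.0383
```

Emit:
{"op": "move_arm", "data": {
  "plan": [
    [-0.2,0.4,-0.1,-0.1,-0.8,1,-0.1],
    [-0.2,0.4,-0.1,-0.1,-0.8,3,-0.1],
    [-0.2,0.4,-0.1,-0.1,-0.8,4.5,-0.1],
    [-0.2,0.4,-0.1,-0.1,-0.8,4.5,-0.1],
    [-0.2,0.4,-0.1,-0.1,-0.8,4.5,-0.1]
  ]
}}

```text
time_s: 23.65
position: [0.467, -0.2565, 0.0183]
tool_rot: [[-0.79, 0.613, -0.001], [0.613, 0.79, 0.001], [0.001, 0.0, -1.0]]
ft_force: [0.6, -0.4, 0.2]
grip_width: 0.0385
gripper_force: 0.0
```

```bash
python3 go.py .467 -.2565 .004 142.2 0
```

```text
rot [ 0.02 -0.06 -0.01] shift [-0.01 -0.    1.43] |t| 1.4 t=23.65 pos [ 0.467  -0.2565  0.0183] q [-42.  35.  93.   0.  52. -94.] F [ 0.6 -0.4  0.2] w 0.0385
```

Emit:
{"op": "move_arm", "data": {
  "plan": [
    [0,0,0,0,0,1,-0.1],
    [0,0,0,0,0,1.4,-0.1],
    [0,0,0,0,0,1.4,-1],
    [0,0,0,0,0,1.4,-1],
    [0,0,0,0,0,1.4,-1]
  ]
}}

```text
time_s: 24.15
position: [0.4668, -0.2561, 0.0038]
tool_rot: [[-0.79, 0.613, -0.001], [0.613, 0.79, 0.001], [0.002, 0.0, -1.0]]
ft_force: [-0.2, 0.6, -0.6]
grip_width: 0.0097
gripper_force: 20.6
```

Emit:
{"op": "move_arm", "data": {
  "plan": [
    [0,0,0,0,0,0,-1],
    [0,0,0,0,0,0,-1],
    [0,0,0,0,0,0,-1]
  ]
}}

```text
time_s: 24.45
position: [0.4667, -0.256, 0.0037]
tool_rot: [[-0.79, 0.613, -0.001], [0.613, 0.79, 0.001], [0.002, 0.0, -1.0]]
ft_force: [-1.0, -0.6, 0.3]
grip_width: 0.0098
gripper_force: 20.7
```

Emit:
{"op": "move_arm", "data": {
  "plan": [
    [0,0,0,0,0,-0.5,-1],
    [0,0,0,0,0,-2,-1],
    [0,0,0,0,0,-5,-1],
    [0,0,0,0,0,-8,-1],
    [0,0,0,0,0,-8,-1]
  ]
}}

```text
time_s: 24.95
position: [0.4682, -0.2572, 0.0874]
tool_rot: [[-0.79, 0.613, 0.004], [0.613, 0.79, -0.003], [-0.005, -0.0, -1.0]]
ft_force: [-0.5, -0.8, -0.0]
grip_width: 0.0099
gripper_force: 20.6
```

```bash
python3 chk.py .1235 .002 p2; python3 ins.py .592 -.298 .091 118 .1235 .002 -.05; python3 - <<'E'
from h import *
s=env.observe();R=np.array(s["tool_rot"]);g=np.array(s["position"])-R[:,2]*.002
im=env.get_image("scene")
a,b=proj(im,g-.03*R[:,0]),proj(im,g+.14*R[:,0]); m=np.zeros((400,640),np.uint8); cv2.line(m,tuple(int(v) for v in a),tuple(int(v) for v in b),1,14)
h=cv2.cvtColor(im["color"],cv2.COLOR_RGB2HSV); w=(m>0)&(h[...,1]<70)&(h[...,2]>120)
v=np.argwhere(w)[:,::-1].astype(float); u=(b-a)/np.linalg.norm(b-a); n=np.array([-u[1],u[0]]); s_=(v-a)@u; t=(v-a)@n
ok=(s_>.55*np.linalg.norm(b-a)); print("n",len(v),"white front frac->mm from grip",s_.max()/np.linalg.norm(b-a)*170-30,"lateral px mean front",t[ok].mean(),"rear/front slope",np.polyfit(s_[ok],t[ok],1))
E
```

```text
scene axis pts [array([339.4, 255.2]), array([316.4, 251.3]), array([293.9, 247.6]), array([274.8, 244.3])] net []
top axis pts [array([376.6, 216.5]), array([367.1, 229.6]), array([357.5, 242.9]), array([349.1, 254.6])] net []
target [ 0.655  -0.4165  0.201 ] rot [  8.43 -39.61  23.2 ] shift [-24.71  -1.13 -11.91] t=25.15 q [-42.  29.  90.   0.  61. -94.] w 0.0099
tip in pocket axes (depth,lat y,z) mm [ 163.7 -141.7  130. ]
n 203 white front frac->mm from grip 123.64454123533551 lateral px mean front -1.5415551383298713 rear/front slope [-0.19273079  9.34368615]
```

```bash
cat > bins.py <<'E'
from h import *
s=env.observe();R=np.array(s["tool_rot"]);g=np.array(s["position"])-R[:,2]*.002
im=env.get_image("scene"); h=cv2.cvtColor(im["color"],cv2.COLOR_RGB2HSV)
for l in np.arange(-.03,.14,.01):
    c=proj(im,g+l*R[:,0]); d=proj(im,g+(l+.001)*R[:,0])-c; d/=np.linalg.norm(d); n=np.array([-d[1],d[0]])
    pr=[cv2.getRectSubPix(h,(1,1),tuple(map(float,c+n*k)))[0,0] for k in range(-8,9)]
    print(int(l*1000)," ".join("%3d/%3d"%(p[1],p[2]) for p in pr))
E
python3 bins.py
```

```text
-30 111/ 84 113/ 81 119/ 72 116/ 66 117/ 64 119/ 73 121/ 88 120/108 114/127 114/138 114/141 114/143 114/144 113/145 114/146 115/146 113/146
-19 112/149 114/151 115/150 114/151 110/151 106/150 108/141 110/129 106/129 107/140 110/146 111/144 111/140 115/138 115/135 115/131 116/132
-9 110/154 111/152 114/152 108/147  83/130  45/111  14/100  13/103  14/112  16/120   9/103  22/ 95  30/ 93  27/ 90  25/ 86  28/ 85  30/ 89
0 110/154 113/155 113/154  97/136  78/ 77  64/ 46  60/ 47  62/ 47  51/ 50  61/ 45  58/ 47  63/ 47  70/ 47  45/ 48  40/ 50  29/ 53  37/ 52
10 111/147 113/152 113/150 111/144  81/120  26/ 93   9/ 82  11/ 79  12/ 75  20/ 65  37/ 61  53/ 51  63/ 48  71/ 47  58/ 50  49/ 50  48/ 49
20 115/148 115/148 115/148 116/148 111/147  53/130  17/125  15/131  14/122  11/ 93  57/ 83  92/ 76  86/ 58  70/ 48  51/ 49  40/ 54  27/ 58
30 115/150 114/152 114/152 116/153 114/150  68/135  15/123  15/128  12/123  35/123  97/142 115/151 115/152 116/151 115/135 108/108  99/ 93
40 117/151 116/152 116/151 116/150 110/145  68/133   7/121  13/127  13/125  27/116 101/145 118/152 118/152 117/151 116/151 116
[... 567 characters left out ...]
6
90 108/142 106/144 108/142 112/142 110/140  76/133  12/122  17/144  16/165   9/180  67/147 114/136 119/137 117/140 118/143 117/146 114/150
100  84/123  81/119  80/139  98/149 111/146  89/133  11/122  16/138  17/159  21/166  80/154 113/146 115/143 117/139 117/137 116/135 116/135
110  63/144  42/163  19/174  10/173  20/177  41/163  31/123  15/103  12/115  57/136 106/144 115/143 116/142 117/141 115/144 115/147 116/149
120 104/ 83  88/ 91  78/111  66/139  49/162  53/167  74/143  69/111  79/119 110/144 115/149 116/147 118/146 118/146 117/145 117/145 115/145
130 118/130 116/136 114/142 115/146 114/146 114/143 116/140 119/140 119/142 117/143 117/145 116/148 117/151 114/150 115/146 115/146 115/146
```

Pen 2 lies along the predicted axis within 0.6 px, its tip about 122 mm from the grip. Next: lift clear, tilt and cross to narrow stand 2.

Emit:
{"op": "move_arm", "data": {
  "plan": [
    [1.3,-5.9,3.5,0,0,-5,-1],
    [2.8,-13,7.7,0,0,-10,-1],
    [4.2,-19.8,11.6,-1,0,-15,-1],
    [5.6,-26.5,15.5,-4,0,-18,-1],
    [7.1,-33.5,19.7,-8,0,-18,-1]
  ]
}}

```text
time_s: 25.75
position: [0.5318, -0.3063, 0.2697]
tool_rot: [[-0.435, 0.853, 0.288], [0.697, 0.522, -0.492], [-0.57, -0.013, -0.822]]
ft_force: [0.2, -2.0, -0.7]
grip_width: 0.0095
gripper_force: 20.6
```

```bash
python3 ins.py .591 -.2985 .091 118 .1235 .0025 -.06
```

```text
target [ 0.6577 -0.424   0.207 ] rot [ 1.51 -5.25  3.19] shift [-10.12   4.68  14.56] t=25.75 q [-35.  16.  84. -18.  49. -59.] w 0.0095
tip in pocket axes (depth,lat y,z) mm [ 23.7 -63.  164. ]
```

Emit:
{"op": "move_arm", "data": {
  "plan": [
    [0.5,-2,1,-4,1.8,2,-1],
    [1,-4,2,-7.5,3.3,5,-1],
    [1.5,-5.2,3.2,-10,4.6,9,-1],
    [1.5,-5.2,3.2,-10,4.6,13,-1],
    [1.5,-5.2,3.2,-10,4.6,14.5,-1]
  ]
}}

```text
time_s: 26.25
position: [0.6538, -0.4223, 0.1918]
tool_rot: [[-0.372, 0.882, 0.288], [0.685, 0.47, -0.556], [-0.626, -0.009, -0.78]]
ft_force: [-0.8, 0.2, -1.0]
grip_width: 0.0096
gripper_force: 20.6
```

```bash
python3 ins.py .591 -.2985 .091 118 .1235 .0025 -.03
```

```text
target [ 0.647  -0.4037  0.1878] rot [-0.37 -1.24  0.38] shift [ 1.79  0.27 -0.91] t=26.25 q [-36.  35.  67. -23.  44. -53.] w 0.0096
tip in pocket axes (depth,lat y,z) mm [-47.8  -3.5  -6.8]
```

Emit:
{"op": "move_arm", "data": {
  "plan": [
    [-0.3,-0.8,0.3,0,0.2,-0.6,-1],
    [-0.3,-0.8,0.3,0,0.2,-0.6,-1],
    [-0.3,-0.8,0.3,0,0.2,-0.6,-1]
  ]
}}

```text
time_s: 26.55
position: [0.6544, -0.4165, 0.2057]
tool_rot: [[-0.358, 0.882, 0.306], [0.675, 0.471, -0.568], [-0.645, 0.003, -0.764]]
ft_force: [0.1, 0.8, -0.6]
grip_width: 0.0099
gripper_force: 20.6
```

```bash
python3 ins.py .591 -.2985 .091 118 .1235 .0025 .01; python3 bins.py | tail -7; python3 - <<'E'
# where does the pen axis run relative to the tube mouth as drawn in scene: refit the stand mask now
from fit import *
im=env.get_image("scene"); k=pick(im,"narrow_stand_1",np.array([.571,-.258,.04]))
if k:
    p,e=fit(lambda p:stand(p,0)[2],[.571,-.258,np.radians(-62),.045],[(im,k[2].astype(float))],[.01,.01,.1,.01]); print(k[1],p,np.degrees(p[2]),e,stand(p,0)[0])
E
```

```text
target [ 0.6326 -0.3767  0.162 ] rot [ 0.21  0.16 -0.02] shift [ 6.29 -0.07  0.41] t=26.55 q [-36.  34.  67. -24.  44. -52.] w 0.0099
tip in pocket axes (depth,lat y,z) mm [-52.9   0.7   3.9]
70 121/158 119/158 118/158 120/160 115/158  42/128  16/116  17/113  10/113  47/144  94/156 115/159 117/159 116/159 118/160 116/160 110/159
80 117/158 119/159 119/158 119/159 111/159  55/132   4/113  12/111   8/111  57/139 106/158 118/159 118/156 114/157 116/160 116/160 116/159
90 121/157 123/156 123/156 121/157 109/152  64/133  14/113  10/111  12/115  44/138 103/160 113/159 110/156 115/151 118/151 118/154 116/157
100 118/162 119/161 118/160 118/160 116/159  63/133  19/112  14/108   7/110  61/133 108/150 117/153 117/154 118/157 118/158 119/159 119/160
110 119/157 118/159 118/158 118/160 117/160 101/146  36/105  12/ 96  39/111  92/145 118/155 117/157 115/158 113/156 114/154 117/156 118/158
120 115/165 115/167 116/167 116/160 114/152 114/146 106/124  88/ 97 107/125 116/151 119/158 117/161 118/163 118/164 119/163 118/161 121/160
130 116/168 118/166 119/165 117/162 118/157 119/155 118/155 117/159 118/163 118/162 115/164 113/163 114/162 116/163 117/164 118/163 118/161
0.86 [ 0.5725 -0.2568 -1.1002  0.0473] -63.03625498324078 0.06356209150326797 [ 0.5939 -0.299   0.091 ]
```

Emit:
{"op": "move_arm", "data": {
  "plan": [
    [0.2,0.2,0,0,-0.1,0.4,-1],
    [0.2,0.2,0,2,-0.1,0.4,-1],
    [0.2,0.2,0,4,-0.1,0.4,-1],
    [0.2,0.2,0,5.6,-0.1,0.4,-1],
    [0.2,0.2,0,5.6,-0.1,0.4,-1]
  ]
}}

```text
time_s: 27.2
position: [0.6337, -0.3809, 0.1621]
tool_rot: [[-0.363, 0.883, 0.297], [0.68, 0.469, -0.564], [-0.637, -0.003, -0.771]]
ft_force: [0.6, -0.7, -0.4]
grip_width: 0.0099
gripper_force: 20.6
```

```bash
python3 ins.py .591 -.2985 .091 118 .1235 .0025 .05
```

```text
target [ 0.6182 -0.3496  0.1363] rot [-0.14 -0.4   0.09] shift [ 4.33  0.11 -0.24] t=27.20 q [-34.  34.  76. -29.  38. -44.] w 0.0099
tip in pocket axes (depth,lat y,z) mm [ 6.7 -1.2 -1.8]
```

Emit:
{"op": "move_arm", "data": {
  "plan": [
    [-0.1,-0.4,0.1,0.5,0.1,-0.2,-1],
    [-0.1,-0.4,0.1,1.5,0.1,-0.2,-1],
    [-0.1,-0.4,0.1,1.8,0.1,-0.2,-1],
    [-0.1,-0.4,0.1,1.8,0.1,-0.2,-1]
  ]
}}

```text
time_s: 27.6
position: [0.6281, -0.3681, 0.1535]
tool_rot: [[-0.358, 0.883, 0.303], [0.676, 0.469, -0.569], [-0.645, 0.001, -0.764]]
ft_force: [1.0, -0.6, -0.8]
grip_width: 0.0096
gripper_force: 20.6
```

```bash
python3 ins.py .591 -.2985 .091 118 .1235 .0025 .055
```

```text
target [ 0.6164 -0.3463  0.1331] rot [ 0.    0.15 -0.08] shift [ 3.21 -0.02 -0.04] t=27.60 q [-33.  33.  79. -32.  36. -40.] w 0.0096
tip in pocket axes (depth,lat y,z) mm [22.9  0.3 -0.7]
```

Emit:
{"op": "move_arm", "data": {
  "plan": [
    [0,0.1,0,1,0,0,-1],
    [0,0.1,0,2,0,0,-1],
    [0,0.1,0,3,0,0,-1],
    [0,0.1,0,3.2,0,0,-1],
    [0,0.1,0,3.2,0,0,-1]
  ]
}}

```text
time_s: 28.1
position: [0.6168, -0.3465, 0.133]
tool_rot: [[-0.358, 0.883, 0.302], [0.676, 0.469, -0.568], [-0.644, 0.001, -0.765]]
ft_force: [0.2, 0.3, -0.6]
grip_width: 0.01
gripper_force: 20.6
```

Emit:
{"op": "move_arm", "data": {
  "plan": [
    [0,0,0,0.3,0,0,-1],
    [0,0,0,0.3,0,0,-1]
  ]
}}

```text
time_s: 28.3
position: [0.6157, -0.3447, 0.1311]
tool_rot: [[-0.358, 0.884, 0.302], [0.676, 0.468, -0.568], [-0.644, 0.001, -0.765]]
ft_force: [0.8, -0.5, 0.6]
grip_width: 0.0094
gripper_force: 20.6
```

```bash
python3 ins.py .591 -.2985 .091 118 .1235 .0025 .055
```

```text
target [ 0.6164 -0.3463  0.1331] rot [ 0.01  0.08 -0.11] shift [-0.26 -0.01 -0.04] t=28.30 q [-32.  33.  84. -37.  32. -34.] w 0.0094
tip in pocket axes (depth,lat y,z) mm [57.6  0.4 -0.6]
```

Emit:
{"op": "move_arm", "data": {
  "plan": [
    [0,0,0,0.3,0,0,-1],
    [0,0,0,0.3,0,0,-1]
  ]
}}

```text
time_s: 28.5
position: [0.6145, -0.3425, 0.129]
tool_rot: [[-0.358, 0.884, 0.302], [0.677, 0.468, -0.568], [-0.644, 0.001, -0.765]]
ft_force: [-0.0, -0.6, -0.2]
grip_width: 0.0099
gripper_force: 20.6
```

Emit:
{"op": "move_arm", "data": {
  "plan": [
    [0,0,0,0.3,0,0,-1],
    [0,0,0,0.3,0,0,-1]
  ]
}}

```text
time_s: 28.7
position: [0.6134, -0.3404, 0.127]
tool_rot: [[-0.358, 0.883, 0.302], [0.677, 0.468, -0.568], [-0.643, 0.001, -0.765]]
ft_force: [-0.2, -0.2, -0.7]
grip_width: 0.0099
gripper_force: 20.6
```

Emit:
{"op": "move_arm", "data": {
  "plan": [
    [0,0,0,0.3,0,0,-1],
    [0,0,0,0.3,0,0,-1]
  ]
}}

```text
time_s: 28.9
position: [0.6124, -0.3383, 0.125]
tool_rot: [[-0.358, 0.883, 0.302], [0.677, 0.469, -0.568], [-0.643, 0.001, -0.765]]
ft_force: [0.2, -0.3, -0.3]
grip_width: 0.01
gripper_force: 20.6
```

Emit:
{"op": "move_arm", "data": {
  "plan": [
    [0,0,0,0.3,0,0,-1],
    [0,0,0,0.3,0,0,-1]
  ]
}}

```text
time_s: 29.1
position: [0.6113, -0.3363, 0.1231]
tool_rot: [[-0.358, 0.883, 0.302], [0.677, 0.469, -0.568], [-0.643, 0.001, -0.766]]
ft_force: [-0.2, 0.3, -0.3]
grip_width: 0.0098
gripper_force: 20.6
```

Emit:
{"op": "move_arm", "data": {
  "plan": [
    [0,0,0,0.3,0,0,-1],
    [0,0,0,0.3,0,0,-1]
  ]
}}

```text
time_s: 29.3
position: [0.6102, -0.3342, 0.1212]
tool_rot: [[-0.358, 0.883, 0.302], [0.677, 0.468, -0.568], [-0.643, 0.001, -0.766]]
ft_force: [-0.3, 1.0, -0.5]
grip_width: 0.0098
gripper_force: 20.6
```

Emit:
{"op": "move_arm", "data": {
  "plan": [
    [0,0,0,0.3,0,0,-1],
    [0,0,0,0.3,0,0,-1]
  ]
}}

```text
time_s: 29.5
position: [0.6093, -0.3324, 0.1195]
tool_rot: [[-0.358, 0.883, 0.303], [0.676, 0.469, -0.568], [-0.644, 0.001, -0.765]]
ft_force: [0.1, -0.2, -0.3]
grip_width: 0.0095
gripper_force: 20.6
```

Emit:
{"op": "move_arm", "data": {
  "plan": [
    [0,0,0,0.2,0,0,-1],
    [0,0,0,0.2,0,0,-1]
  ]
}}

```text
time_s: 29.7
position: [0.6088, -0.3313, 0.1186]
tool_rot: [[-0.357, 0.883, 0.303], [0.676, 0.469, -0.569], [-0.645, 0.002, -0.765]]
ft_force: [0.7, -2.1, 1.5]
grip_width: 0.0097
gripper_force: 20.6
```

Emit:
{"op": "move_arm", "data": {
  "plan": [
    [0,0,0,0.1,0,0,-1],
    [0,0,0,0.1,0,0,-1],
    [0,0,0,0.1,0,0,-1]
  ]
}}

```text
time_s: 30.0
position: [0.6085, -0.3307, 0.118]
tool_rot: [[-0.357, 0.883, 0.303], [0.676, 0.468, -0.569], [-0.644, 0.002, -0.765]]
ft_force: [2.3, -2.2, 1.9]
grip_width: 0.0101
gripper_force: 20.6
```

Steady 3.7 N along the axis at 78 mm depth: pen 2 stands on its foot. I release it and retreat.

Emit:
{"op": "move_arm", "data": {
  "plan": [
    [0,0,0,0,0,0,-0.8],
    [0,0,0,0,0,0,-0.65],
    [0,0,0,0,0,0,-0.5],
    [0,0,0,0,0,0,-0.4],
    [0,0,0,0,0,0,-0.4]
  ]
}}

```text
time_s: 30.5
position: [0.6081, -0.3303, 0.1173]
tool_rot: [[-0.358, 0.884, 0.302], [0.677, 0.468, -0.568], [-0.643, 0.001, -0.766]]
ft_force: [0.3, 0.8, -0.5]
grip_width: 0.0255
gripper_force: 0.0
```

Emit:
{"op": "move_arm", "data": {
  "plan": [
    [0,0,0,0,0,-1,-0.3],
    [0,0,0,0,0,-3,-0.2],
    [0,0,0,0,0,-6,-0.1],
    [0,0,0,0,0,-10,-0.1],
    [0,0,0,0,0,-13,-0.1]
  ]
}}

```text
time_s: 31.0
position: [0.5682, -0.2552, 0.2192]
tool_rot: [[-0.357, 0.883, 0.304], [0.676, 0.469, -0.568], [-0.644, 0.002, -0.765]]
ft_force: [0.3, -0.1, 0.9]
grip_width: 0.0385
gripper_force: 0.0
```

Emit:
{"op": "move_arm", "data": {
  "plan": [
    [0,0,0,0,0,0,-0.1],
    [0,0,0,0,0,0,-0.1],
    [0,0,0,0,0,0,-0.1]
  ]
}}

```text
time_s: 31.3
position: [0.5687, -0.2569, 0.2159]
tool_rot: [[-0.358, 0.884, 0.301], [0.677, 0.468, -0.568], [-0.643, 0.0, -0.766]]
ft_force: [0.0, 0.4, -0.6]
grip_width: 0.0386
gripper_force: 0.0
```

```bash
python3 - <<'E'
from h import *
im=env.get_image("scene"); h=cv2.cvtColor(im["color"],cv2.COLOR_RGB2HSV)
for n,m,yaw,dep,L in (("N2",[.591,-.2985,.091],118,.076,.145),("N1",[.653,.170,.091],124,.09,.145),("W",[.449,.158,.094],104.5,.092,.135)):
    y=np.radians(yaw);d=np.array([np.cos(y)*.766,np.sin(y)*.766,-.6428])
    print(n)
    for l in (.01,.02,.03,.04,.05,.06,.07,.08):
        c=proj(im,np.array(m)-d*l); a=proj(im,np.array(m)-d*(l+.01))-c;a/=np.linalg.norm(a); k=np.array([-a[1],a[0]])
        pr=[cv2.getRectSubPix(h,(1,1),tuple(map(float,c+k*j)))[0,0] for j in range(-5,6)]
        print(int(l*1000)," ".join("%3d/%3d"%(p[1],p[2]) for p in pr), "rear expected at",round((L-dep)*1000))
s=env.observe();print(s["position"],s["ft_force"],s["gripper_force"],s["time_s"],np.abs(s["qvel"]).max())
E
```

```text
N2
10 131/121 131/107 128/ 88 124/ 83 121/ 81  97/ 87  33/114  11/136  14/121   7/117  29/120 rear expected at 69
20 115/166 116/165 116/161 118/156 121/149 122/144  97/144  45/155  16/148  13/122  12/117 rear expected at 69
30 113/170 114/170 115/171 115/170 118/167 120/162 118/151  69/127  20/139  11/125  12/120 rear expected at 69
40 115/167 115/169 116/166 116/166 117/166 117/167 117/164 106/151  63/127  10/123  16/131 rear expected at 69
50 118/161 115/161 115/159 116/158 116/156 115/154 116/150 117/154 113/154  49/120  15/130 rear expected at 69
60 118/163 118/163 117/163 117/160 116/154 113/148 115/150 115/156 116/162 115/153  34/104 rear expected at 69
70 118/154 119/157 119/159 118/162 118/162 118/163 119/165 116/166 116/166 117/164 117/162 rear expected at 69
80 116/162 116/161 116/161 119/159 120/158 121/159 120/157 119/160 119/160 118/159 117/161 rear expected at 69
N1
10  44/ 42  47/ 39  44/ 41  46/ 42  50/ 41  39/ 42  49/ 41  40/ 41  57/ 41  46/ 40  39/ 39 rear expected at 55
20  42/ 42  43/ 42  40/ 42  41/ 43  35/ 42  46/ 43  47/ 45  47/ 43  38/ 41  33/ 42  41/ 42 rear
[... 977 characters left out ...]
117  65/108 125/125 rear expected at 43
40 133/115 128/ 86 132/ 85 107/101  50/128   7/166   8/185  10/195  11/186  51/145 113/125 rear expected at 43
50 126/143 131/138 131/134 127/145  81/156  33/190   7/209  10/207   9/192  41/168 106/150 rear expected at 43
60 118/168 118/167 118/162 118/159 111/158  85/160  61/165  58/168  71/165  99/155 118/152 rear expected at 43
70 119/169 119/169 116/169 115/164 111/159 114/154 113/150 114/150 116/151 120/153 114/157 rear expected at 43
80 121/166 120/166 119/166 115/164 113/159 112/152 111/149 115/149 116/152 114/155 113/158 rear expected at 43
[ 0.56871682 -0.25702426  0.21570058] [-0.15598973  0.23399838 -0.54490669] 0.0 31.35 0.21625515862780292
```

```bash
python3 -c "
from rig import env
print(env.close_job())"
```

```text
the job is handed in; nothing more can be done
None
```

Both ball pens are in the narrow stands and the marker is in the wide one, each point down, lowered until it pressed on the foot with about 3.5 to 4.5 N and only then let go; the job is handed in at about 31 s, with no verdict returned.

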